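# Put the probe thermometer into the sanitiser well

### The arm

A 6-joint arm with a two-finger parallel gripper is mounted at the origin on the work surface. World frame = base frame: x ahead of the robot, y to its left, z up, the work surface at z = 0. Lengths are in m, angles in rad, forces in N, time in s.
With the tool pointing down it reaches from about 0.375 to 0.9 m from the base axis. Payload 3.1 kg.
Tool frame: the origin (TCP) lies between the finger pads; the fingertips stand 8 mm ahead of it and the grasp point (between the pads) lies 11 mm behind it; z points along the fingers, y is the line along which they close (so a half turn about z gives the same grasp; the last joint's range is limited). The gripper opens to 87 mm and grips with 3 to 60 N. Pads are 19 mm wide; open, the fingers measure 117 mm over their backs; the gripper's body (75 mm by 190 mm) begins 51 mm behind the grasp point.
Start: joints at [-1.526, 0.527, 1.433, -0, 1.181, -0.178], TCP at [0.138, -0.61, 0.206] pointing down, gripper open.
Joint ranges: [-3.08, 3.08], [-0.75, 2.2], [0.22, 2.44], [-1.43, 4.57], [0, 2.65], [-2.85, 2.85]. Speed limits (rad/s): [2.79, 2.79, 3.14, 3.14, 3.14, 3.14].

### API

Orientations are given as a unit quaternion [x, y, z, w].
In Python, from rig import robot gives the robot as it stands.
- The arm moves only by the tool move_arm, never from a script. Its argument "motion" is text: rows parted by semicolons, each of 5 numbers parted by spaces: the opening, from -1 (shut) to 1 (fully open), then the shift along the tool's x, y, z normalised to -1 to 1, where 1 is 0.2 m, then the turn about the tool's z normalised to -1 to 1, where 1 is pi rad. A call has 1 to 12 rows; each row is the pose to reach, as a shift and turn from the pose commanded when the call began, along the tool's axes at that moment, turning the shorter way round; what a row does not reach only later rows make up. A row lasts 1/12 s, in which the tool goes at most 41.7 mm and 7.16 degrees, less where a joint would pass 70% of its speed; a pose out of reach is approached as far as the arm can. A call with a number of a shift or a turn outside -1 to 1 is refused whole. A call with a gripper value outside its range is refused whole. The fingers move at their own pace and stop on an object; "newtons" is the grip in N (left out, the last holds). Time passes only in rows, so rows that repeat a pose let the fingers close. It gives the time, the measured TCP pose, the force, the opening and the grip force at its end, in the units of the state.
- robot.get_obs(): the state, without advancing time (a new reading comes with each control period).
- robot.camera(name): name is "side" or "top"; returns (picture, depth): 420x560x3 uint8, red, green, blue; 420x560 float32, m along the optical axis (not along the pixel's ray), 0 where there is no reading.
- robot.camera_model(name): a dict with "mtx" (3x3 intrinsics, pixels), "position" and "attitude" of the camera in the world. Camera axes: x right, y down, z forward; pixel columns grow to the right and rows downward; lengths in m; the calibration is good to about 2 mm. A picture is of the moment at which its call begins. camera_model takes no time and is no camera call.
- robot.hand_in(): hands the job in; it is judged then, once.
The state is a dict: "time": time; "q": joint angles; "joint_velocities": joint speeds; "joint_torque": joint torques, N m; "position": TCP position; "tool_rot": TCP orientation; "ft_force": force on the tool from outside, world axes, zero at the start; "moment": the same for the moment, N m; "grip_width": finger opening in m; "grip_force": force on a finger pad.
Only numpy, scipy, OpenCV 4.12 (cv2) and the standard library are available. Lean on these libraries where they do the work, as an engineer would, in place of code of your own. Each camera call takes 0.05 s, during which the arm holds its last target. There are 200 camera calls.

### The job

Put the blue probe thermometer away, tip down, in the white sanitiser: lift it off the counter, lay it in the sloping rest with its tip down at the orange stop and let go of it, then take it again so that you can stand it upright and push its thin stem down the narrow well, against the stiff plunger inside, until the handle sits on top of the sanitiser. Leave it standing there, and leave the cake tin, the jar and the spatula where they are.

Things in the scene. Friction and masses are not known exactly. Their poses are not given: they have to be found in the camera images.
- probe: Loose probe thermometer, 200 mm, 0.1-0.17 kg. Blue handle 105 long, 20 wide (y), 18 thick (z), black display on +z; steel stem on its axis 95 long, 8 diameter, last 6 mm tapering to 4. Origin: on the axis at the shoulder (stem meets handle); +x to the tip, handle from 0 to -105. Starts flat, +z up, axis 9 mm above the counter. Centre of mass about 15 mm behind the shoulder
- probe_tip (a point): The end of the probe's stem, 95 mm from the shoulder along the probe's +x.
- rest: Fixed sloping rest: aluminium channel in its x-z plane, rising at 45 degrees from the orange stop at its low -x end to +x, on a base 165x80. Origin at counter level. Channel 26 mm wide inside, floor 9 mm under the probe's axis, 4 mm walls to 4 mm above it. Carries stem and first 35 mm of handle; the other 70 mm stick out free. A probe laid in it stays or slides to the stop
- rest_tip (a point): Where the probe's tip lies in the rest: on the channel's axis, 2 mm before the orange stop; at (-85, 0, 40) mm in the rest's frame.
- rest_shoulder (a point): Where the probe's shoulder lies in the rest; at (-17.8, 0, 107.2) mm in the rest's frame, 95 mm up the 45 degree slope from rest_tip.
- station: Fixed probe sanitiser: white block 90 x 90 mm, 115 mm high, on a black foot, grey panel with green and red keys on its -x side, one narrow round vertical well, ringed in black, in the middle of its flat top. Origin: centre of its underside, z up
- well_mouth (a point): Centre of the well's mouth, on the station's top face, 115 mm above the counter. Bore 11 mm diameter with a 2 mm chamfer at the mouth, straight down; the plunger's face stands 75 mm below the mouth when the joint reads 0.
- plunger (a joint): Plunger at the bottom of the well, m: 0 up, growing as it is pushed down; starts 0 to 0.006, end of travel 0.024. Resists with a steady 8 N or so (more when pushed fast) and stays where left. Reads 0.020 with the probe's shoulder on the station's top
- cake_tin: Bystander: red round open tin with two black side handles, 140 mm across, 60 mm high, loose. Origin: centre of its underside.
- jar: Bystander: amber jar with a white cap, 64 mm across, 85 mm high, loose. Origin: centre of its underside.
- spatula: Bystander: spatula 240 mm long lying on the counter, loose. Origin: under the middle of it.
Not all that is in view belongs to the job. Of the things that look like the rest, the middle-sized one is meant.

How it is judged:
On the way:
1. the probe lies in the sloping rest, tip down by the stop, let go (distance between probe_tip and rest_tip below 0.02 m and distance between probe and rest_shoulder below 0.02 m and contact force between the fingers and probe below 0.05 N and linear speed of probe below 0.02 m/s), for 0.2 s.
At the end, for the whole second after the job is handed in: The probe stands tip down in the well, upright within 0.06 rad and centred within 5 mm, its shoulder within 4 mm of the station's top, the plunger pushed to at least 15 mm; released and at rest (horizontal distance between probe and well_mouth below 0.005 m and z of probe in the frame of station below 0.119 m and z of probe_tip in the frame of station below 0.026 m and angle between the x axis of probe and the z axis of station, either way round below 0.06 rad and value of joint plunger above 0.015 m and linear speed of probe below 0.01 m/s and contact force between the fingers and probe below 0.05 N); the robot touches nothing.
It fails at once if the cake tin was shoved by more than 30 mm (distance of cake_tin from where it was at the start of the episode above 0.03 m).
It fails at once if the jar was shoved by more than 30 mm (distance of jar from where it was at the start of the episode above 0.03 m).
It fails at once if the spatula was shoved by more than 30 mm (distance of spatula from where it was at the start of the episode above 0.03 m).
It also fails if it takes over 64 s, if anything falls off the work surface, if the arm or the gripper's body presses on something with over 40 N, if the wrist force passes 120 N, or if a joint passes its speed limit or range.

## Working session

There is one attempt and no reset: what is moved stays moved. The work goes in short steps, Python scripts to look and compute and a tool call to move; the robot and the scene stay as the last step left them, time stands still between calls to the robot, and variables do not carry over. Pictures are saved under pics/ and viewed, at most 10 in all, crops included, and the job is handed in when it is done.

Besides the shell and the picture viewer there is one more tool, called after ">>>" as name(argument=value, ...), one argument or row to a line, values as JSON. move_arm: Moves the arm, as the interface text tells. Its arguments: {"type":"object","properties":{"motion":{"type":"string"},"newtons":{"type":"number"}},"required":["motion"]}

```bash
ls; mkdir -p pics
cat > h.py <<'E'
import numpy as np, cv2
from rig import robot
from scipy.spatial.transform import Rotation as R
def cam(n):
    m=robot.camera_model(n); return np.array(m["mtx"]),np.array(m["position"]),m["attitude"]
def rot(a):
    a=np.array(a,float); return a if a.shape==(3,3) else R.from_quat(a).as_matrix()
def ray(n,u,v):
    K,p,a=cam(n); d=rot(a)@np.linalg.inv(K)@np.array([u,v,1.]); return p,d
def onz(n,u,v,z):
    p,d=ray(n,u,v); return p+d*(z-p[2])/d[2]
def proj(n,P):
    K,p,a=cam(n); c=K@(rot(a).T@(np.array(P)-p)); return c[:2]/c[2]
def cloud(n,dep):
    K,p,a=cam(n); h,w=dep.shape; u,v=np.meshgrid(np.arange(w),np.arange(h))
    d=np.stack([u,v,np.ones_like(u)],-1)@np.linalg.inv(K).T*dep[...,None]
    return d@rot(a).T+p
def save(f,im): cv2.imwrite("pics/"+f,cv2.cvtColor(im,cv2.COLOR_RGB2BGR))
E
python3 - <<'E'
from h import *
for n in("top","side"):
    im,d=robot.camera(n); save(n+"0.png",im); np.savez("pics/"+n+"0.npz",im=im,d=d); print(n,robot.camera_model(n))
print(robot.get_obs())
E
```

```text
pics
top {'mtx': array([[521.7227933 ,   0.        , 278.99666354],
       [  0.        , 521.7227933 , 214.10945844],
       [  0.        ,   0.        ,   1.        ]]), 'position': array([ 0.45035322, -0.07999116,  1.61178586]), 'attitude': array([-0.70275046,  0.71090864, -0.01451269,  0.02323948])}
side {'mtx': array([[477.56789138,   0.        , 282.95540693],
       [  0.        , 477.56789138, 213.67897333],
       [  0.        ,   0.        ,   1.        ]]), 'position': array([-0.02002612,  0.88040463,  0.69324192]), 'attitude': array([-0.23334425,  0.82506456, -0.49771006,  0.13078084])}
{'time': 0.1, 'q': array([-1.52648940e+00,  5.28387341e-01,  1.43375225e+00, -3.04736770e-05,
        1.18138547e+00, -1.78510196e-01]), 'joint_velocities': array([-0.0011575 , -0.00201103, -0.00364065, -0.00054778, -0.00046263,
        0.00082906]), 'joint_torque': array([-3.69279342e-04, -4.40984130e+01, -1.77151197e+01,  6.34001568e-02,
        5.33824519e-02, -5.89115257e-05]), 'position': array([ 0.13809434, -0.60885978,  0.20546779]), 'tool_rot': array([ 9.93799374e-01,  1.11183950e-01,  5.07265689e-05, -9.64976429e-04]), 'ft_force': array([0.69487836, 0.46358473, 0.69121329]), 'moment': array([-0.07614721,  0.05950358,  0.02063112]), 'grip_force': 0.0, 'grip_width': 0.08666428050535684}
```

View pics/top0.png

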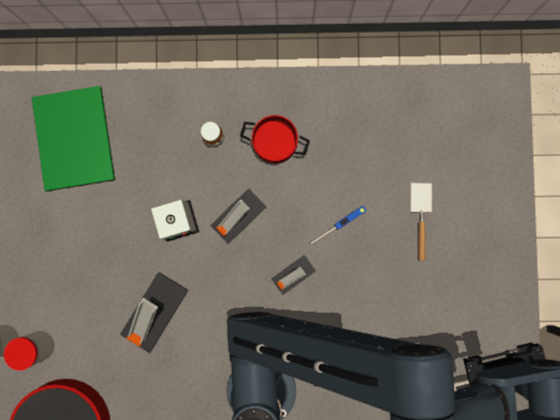

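View pics/side0.png

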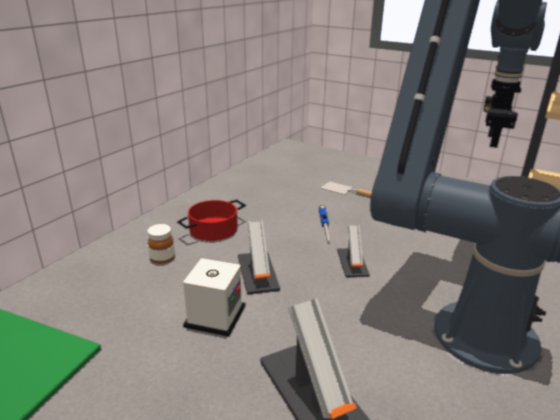

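The top view shows the probe at about (340,225), stem tip at (312,243), handle end at (365,208). Three rests are in view: large (155,312), middle-sized (238,217) and small (293,275). The station is at (172,219), with the well at (170,219). The blue-handled probe is the only one. The middle-sized rest at (238,217) is the one meant, and it needs a size check.

Run:
```python
from h import *
z=np.load("pics/top0.npz"); im,d=z["im"],z["d"]; P=cloud("top",d)
hsv=cv2.cvtColor(im,cv2.COLOR_RGB2HSV)
def comps(m,zz,name,mn=15):
    n,l,s,c=cv2.connectedComponentsWithStats(m.astype(np.uint8))
    for i in range(1,n):
        if s[i,4]>=mn:
            q=P[l==i]; print(name,c[i].round(1),s[i,4],"xyz med",np.median(q,0).round(4),"zmax",np.percentile(q[:,2],95).round(3))
blue=cv2.inRange(hsv,(105,120,60),(130,255,255)); comps(blue>0,0,"blue")
org=cv2.inRange(hsv,(5,180,150),(14,255,255)); comps(org>0,0,"orange")
for (a,b,c,dd) in [(205,185,270,245),(265,250,320,300),(115,265,195,355)]:
    h=P[b:dd,a:c].reshape(-1,3); g=im[b:dd,a:c].reshape(-1,3)
    dark=(g.max(1)<65)&(h[:,2]<0.03); 
    up=(h[:,2]>0.03)
    print("base",cv2.minAreaRect(h[dark][:,:2].astype(np.float32)),"chan",cv2.minAreaRect(h[up][:,:2].astype(np.float32)),"z",h[up][:,2].min(),h[up][:,2].max())
q=P[195:245,145:205].reshape(-1,3); t=q[(q[:,2]>0.1)]; print("station top",cv2.minAreaRect(t[:,:2].astype(np.float32)),np.median(t[:,2]))
m=np.zeros(im.shape[:2],bool); m[205:232,158:182]=im[205:232,158:182].max(2)<110; comps(m,0,"ring",5)
comps(m,0,"ring")
save("crop1.png",cv2.resize(im[180:300,140:380],None,fx=3.3,fy=3.3,interpolation=cv2.INTER_CUBIC))
```

```text
blue [349.7 217.1] 152 xyz med [ 0.5257 -0.2804  0.0171] zmax 0.024
orange [221.5 229.8] 44 xyz med [0.4886 0.1129 0.0394] zmax 0.049
orange [280.3 284.7] 27 xyz med [ 0.3211 -0.0617  0.029 ] zmax 0.034
orange [134.4 338.8] 100 xyz med [0.1696 0.3712 0.0524] zmax 0.061
base ((0.5274271965026855, 0.060423918068408966), (0.06401831656694412, 0.16134658455848694), 38.42292785644531) chan ((0.4723623991012573, 0.025062769651412964), (0.18322239816188812, 0.1118592768907547), 46.762901306152344) z 0.030389539932164533 1.6117858643530354
base ((0.3574170768260956, -0.084483802318573), (0.005678197368979454, 0.06185618415474892), 31.229978561401367) chan ((0.3793581426143646, -0.07143820822238922), (0.11525318771600723, 0.0846790298819542), 29.43607521057129) z 0.030039726037055292 1.6117858643530354
base ((0.24153760075569153, 0.32451486587524414), (0.10599180310964584, 0.21943679451942444), 58.1490478515625) chan ((0.33474206924438477, 0.17602621018886566), (0.10111811757087708, 0.5526467561721802), 34.671512603759766) z 0.030348050396999282 1.6117858643530354
station top ((0.5143849849700928, 0.11351065337657928), (0.3920857012271881, 0.11153867840766907), 87.56983184814453) 0.1138448164384287
ring [170.2 218. ] 25 xyz med [0.5255 0.2513 0.1156] zmax 0.122
ring [170.2 218. ] 25 xyz med [0.5255 0.2513 0.1156] zmax 0.122
```

View pics/crop1.png

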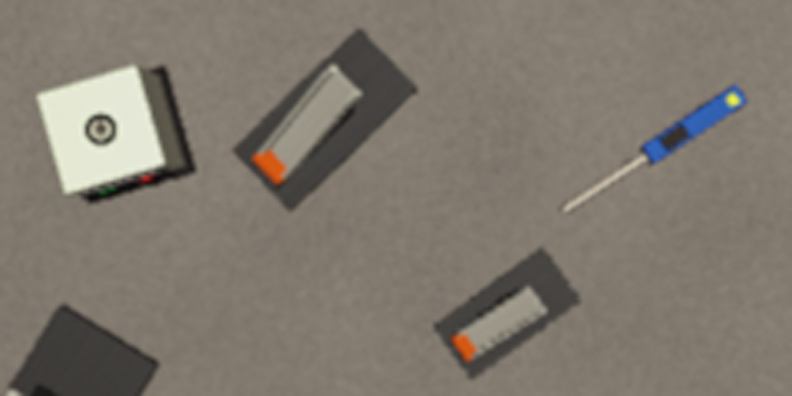

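The crop shows the middle rest with base corners at crop (358,30), (416,88), (290,209), (236,150) and its stop at (268,165). The probe tip is at (563,210) and the well ring at (100,129).

Run:
```python
from h import *
z=np.load("pics/top0.npz"); im,d=z["im"],z["d"]; P=cloud("top",d); hsv=cv2.cvtColor(im,cv2.COLOR_RGB2HSV)
def pts(mask,zz):
    v,u=np.nonzero(mask); return np.array([onz("top",a,b,zz)[:2] for a,b in zip(u,v)],np.float32)
def box(n,pt): 
    (c,s,a)=cv2.minAreaRect(pt); mu=pt.mean(0); e=np.linalg.svd(pt-mu)[2][0]; print(n,"c",np.round(c,4),"s",np.round(s,4),"a",round(a,2),"pca",np.degrees(np.arctan2(e[1],e[0])).round(2))
# counter height check
print("counter z",np.median(P[250:260,200:240,2]))
# rest base+channel mask -> dark base only
W=np.zeros(im.shape[:2],bool); W[180:248,205:272]=1
dark=W&(im.max(2)<78); zb=np.median(P[dark][:,2]); print("base z",zb)
n,l,s,c=cv2.connectedComponentsWithStats(dark.astype(np.uint8)); i=1+np.argmax(s[1:,4])
box("base",pts(l==i,zb))
al=W&(P[...,2]>0.035)&(d>0)
n,l,s,c=cv2.connectedComponentsWithStats(al.astype(np.uint8)); i=1+np.argmax(s[1:,4])
q=P[l==i]; box("chan",q[:,:2].astype(np.float32)); print("chan z",np.percentile(q[:,2],[1,99]))
org=cv2.inRange(hsv,(5,150,120),(14,255,255))>0; print("stop",np.median(P[org&W],0))
# probe
W=np.zeros(im.shape[:2],bool); W[195:250,300:380]=1
pb=W&((hsv[...,1]>110)|(im.min(2)>150))
b=cv2.inRange(hsv,(105,110,50),(130,255,255))>0
box("handle",pts(b&W,0.014))
bg=cv2.medianBlur(im,31).astype(int); diff=np.abs(im.astype(int)-bg).max(2)
pm=W&(diff>35); n,l,s,c=cv2.connectedComponentsWithStats(pm.astype(np.uint8)); i=1+np.argmax(s[1:,4]); box("probe",pts(l==i,0.012)); print(s[i])
# station
W=np.zeros(im.shape[:2],bool); W[190:250,145:205]=1
wh=W&(im.min(2)>190); box("sttop",pts(wh,0.115))
print("ring",onz("top",170.2,218,.115), "top z",np.median(P[wh][:,2]))
# crosscheck ring in side
sz=np.load("pics/side0.npz"); s=sz["im"]; r=np.zeros(s.shape[:2],bool); r[264:282,200:226]=s[264:282,200:226].max(2)<120
v,u=np.nonzero(r); print("side ring",u.mean(),v.mean(),(u.min()+u.max())/2,(v.min()+v.max())/2,onz("side",u.mean(),v.mean(),.115))
```

```text
counter z -0.0005343774390450529
base z 0.009488798510766339
base c [0.5319 0.0655] s [0.0787 0.1609] a 44.42 pca 136.15
chan c [0.5214 0.0776] s [0.0357 0.1117] a 43.19 pca 132.92
chan z [0.03637978 0.13208944]
stop [0.4885453  0.1129805  0.04129208]
handle c [ 0.5243 -0.2781] s [0.0192 0.1039] a 32.39 pca 122.98
probe c [ 0.4998 -0.2401] s [0.022  0.1966] a 32.96 pca 122.68
[311 206  55  38 297]
sttop c [0.5208 0.2517] s [0.087  0.0865] a 16.06 pca -148.99
ring [0.52296479 0.25147098 0.115     ] top z 0.11386762514347137
side ring 212.0 273.5 212.0 273.5 [0.51870344 0.25179766 0.115     ]
```

Run:
```python
from h import *
a=np.radians(133.8); X=-np.array([np.cos(a),np.sin(a)]); Y=np.array([-X[1],X[0]]); O=np.array([.5319,.0655])
for n,(r0,r1,c0,c1) in {"top":(180,248,205,272),"side":(210,300,230,290)}.items():
    z=np.load(f"pics/{n}0.npz"); im,d=z["im"],z["d"]; P=cloud(n,d)[r0:r1,c0:c1].reshape(-1,3); g=im[r0:r1,c0:c1].reshape(-1,3).astype(int)
    rel=P[:,:2]-O; x=rel@X; y=rel@Y; zz=P[:,2]
    k=(zz>.03)&(zz<.145)&(abs(y)<.03)&(abs(x)<.09)
    og=k&(g[:,0]>170)&(g[:,2]<80)
    print(n,"orange x",np.percentile(x[og],[5,50,95]).round(4),"y",np.percentile(y[og],[2,50,98]).round(4),"z",np.percentile(zz[og],[5,50,95]).round(4))
    k&=~og
    for lo in np.arange(.045,.135,.015):
        b=k&(zz>=lo)&(zz<lo+.015)&(x-zz>-.14)
        if b.sum()<5: continue
        yc=(np.percentile(y[b],2)+np.percentile(y[b],98))/2
        f=b&(abs(y-yc)<.009)
        print(lo.round(3),b.sum(),"y",np.percentile(y[b],[2,50,98]).round(4),"yc",yc.round(4),"floor z-x",np.median((zz-x)[f]).round(4))
    print("x range",np.percentile(x[k],[1,99]).round(4))
```

```text
top orange x [-0.0694 -0.0649 -0.0572] y [-0.0109  0.0023  0.0164] z [0.0323 0.0394 0.0483]
0.045 63 y [-0.0156  0.0012  0.0181] yc 0.0013 floor z-x 0.0863
0.06 59 y [-0.0166  0.002   0.0172] yc 0.0003 floor z-x 0.0885
0.075 65 y [-0.0158  0.0004  0.0158] yc -0.0 floor z-x 0.0869
0.09 66 y [-0.0162  0.0024  0.0175] yc 0.0006 floor z-x 0.0884
0.105 72 y [-0.0165  0.0027  0.0175] yc 0.0005 floor z-x 0.0893
0.12 51 y [-0.0157 -0.0026  0.0173] yc 0.0008 floor z-x 0.0874
x range [-0.0715  0.0396]
side orange x [-0.0729 -0.0704 -0.0666] y [-0.0155 -0.0007  0.0159] z [0.04   0.0428 0.0454]
0.045 158 y [-0.016   0.0003  0.0182] yc 0.0011 floor z-x 0.0879
0.06 139 y [-0.016   0.0003  0.0179] yc 0.001 floor z-x 0.0871
0.075 130 y [-0.016  -0.0004  0.0177] yc 0.0009 floor z-x 0.0868
0.09 130 y [-0.0158  0.0002  0.0175] yc 0.0009 floor z-x 0.0879
0.105 131 y [-0.0156  0.0002  0.0179] yc 0.0011 floor z-x 0.0869
0.12 77 y [-0.0162  0.0002  0.0176] yc 0.0007 floor z-x 0.0883
x range [-0.068   0.0379]
```

```bash
cat >> h.py <<'E'
def goto(x,y,z,yaw=None):
    o=robot.get_obs(); M=R.from_quat(o["tool_rot"]).as_matrix(); p=o["position"]
    cy=np.degrees(np.arctan2(M[1,0],M[0,0])); sh=M.T@(np.array([x,y,z])-p)/.2
    t=0 if yaw is None else -((yaw-cy+180)%360-180)/180
    print("t",round(o["time"],2),"pos",p.round(4),"yaw",cy.round(2),"zdown",M[:,2].round(3),"q",o["q"].round(2)); print("SHIFT",sh.round(4),"TURN",round(t,4),"w",o["grip_width"],"gf",o["grip_force"],"f",o["ft_force"].round(2))
E
python3 -c "
from h import *
goto(.5425,-.306,.12,122.8)"
```

```text
t 0.1 pos [ 0.1381 -0.6089  0.2055] yaw 12.77 zdown [-0.     0.002 -1.   ] q [-1.53  0.53  1.43 -0.    1.18 -0.18]
SHIFT [ 2.3065 -1.0292  0.43  ] TURN -0.6113 w 0.08666428050535684 gf 0.0 f [0.69 0.46 0.69]
```

>>> move_arm(
  motion="1 0.95 -0.45 0 -0.4; 1 0.95 -0.45 0 -0.4; 1 0.95 -0.45 0 -0.4; 1 0.95 -0.45 0 -0.4; 1 0.95 -0.45 0 -0.4; 1 0.95 -0.45 0 -0.4; 1 0.95 -0.45 0 -0.4; 1 0.95 -0.45 0 -0.4; 1 0.95 -0.45 0 -0.4; 1 0.95 -0.45 0 -0.4; 1 0.95 -0.45 0 -0.4; 1 0.95 -0.45 0 -0.4",
)

```text
time: 1.1
position: [0.3035, -0.4795, 0.206]
tool_rot: [0.74, 0.673, 0.0, -0.0]
ft_force: [-0.6, 1.1, 0.7]
grip_width: 0.0866
grip_force: 0.0
```

```bash
python3 -c "
from h import *
goto(.5425,-.306,.12,122.8)"
```

```text
t 1.1 pos [ 0.3035 -0.4795  0.206 ] yaw 84.6 zdown [-0.     0.001 -1.   ] q [-1.2   0.45  1.58  0.    1.11 -1.11]
SHIFT [0.9756 1.1084 0.4305] TURN -0.2122 w 0.08663442926626262 gf 0.0 f [-0.55  1.05  0.71]
```

>>> move_arm(
  motion="1 0.97 1 0.3 -0.212; 1 0.97 1 0.3 -0.212; 1 0.97 1 0.3 -0.212; 1 0.97 1 0.3 -0.212; 1 0.97 1 0.3 -0.212; 1 0.97 1 0.3 -0.212; 1 0.97 1 0.3 -0.212; 1 0.97 1 0.3 -0.212; 1 0.97 1 0.3 -0.212; 1 0.97 1 0.3 -0.212; 1 0.97 1 0.3 -0.212",
)

```text
time: 2.02
position: [0.5196, -0.3059, 0.1466]
tool_rot: [0.479, 0.878, -0.0, 0.0]
ft_force: [-0.3, 0.4, -0.3]
grip_width: 0.0866
grip_force: 0.0
```

Run:
```python
from h import *
goto(.5425,-.3063,.011,122.8)
im,d=robot.camera("side"); np.savez("pics/s1.npz",im=im,d=d)
hsv=cv2.cvtColor(im,cv2.COLOR_RGB2HSV); b=cv2.inRange(hsv,(105,110,50),(130,255,255)); b[:190]=0;b[250:]=0;b[:,:300]=0;b[:,350:]=0
v,u=np.nonzero(b); q=np.array([onz("side",a,c,.012)[:2] for a,c in zip(u,v)],np.float32); print(len(q),cv2.minAreaRect(q) if len(q)>3 else 0)
z=np.load("pics/side0.npz")["im"];hsv=cv2.cvtColor(z,cv2.COLOR_RGB2HSV); b=cv2.inRange(hsv,(105,110,50),(130,255,255)); b[:190]=0;b[250:]=0;b[:,:300]=0;b[:,350:]=0
v,u=np.nonzero(b); q=np.array([onz("side",a,c,.012)[:2] for a,c in zip(u,v)],np.float32); print(len(q),cv2.minAreaRect(q))
save("s1.png",cv2.resize(im[120:280,240:440],None,fx=4,fy=3.7))
```

```text
t 2.02 pos [ 0.5196 -0.3059  0.1466] yaw 122.79 zdown [-0. -0. -1.] q [-0.72  0.57  1.55 -0.    1.02 -1.29]
SHIFT [-0.0633  0.0955  0.678 ] TURN -0.0001 w 0.08664785090510185 gf 0.0 f [-0.35  0.37 -0.27]
83 ((0.5182591080665588, -0.2726452350616455), (0.018932491540908813, 0.10791272670030594), 31.613008499145508)
86 ((0.5210482478141785, -0.2779766321182251), (0.019196853041648865, 0.0958181694149971), 32.01527786254883)
```

View pics/s1.png

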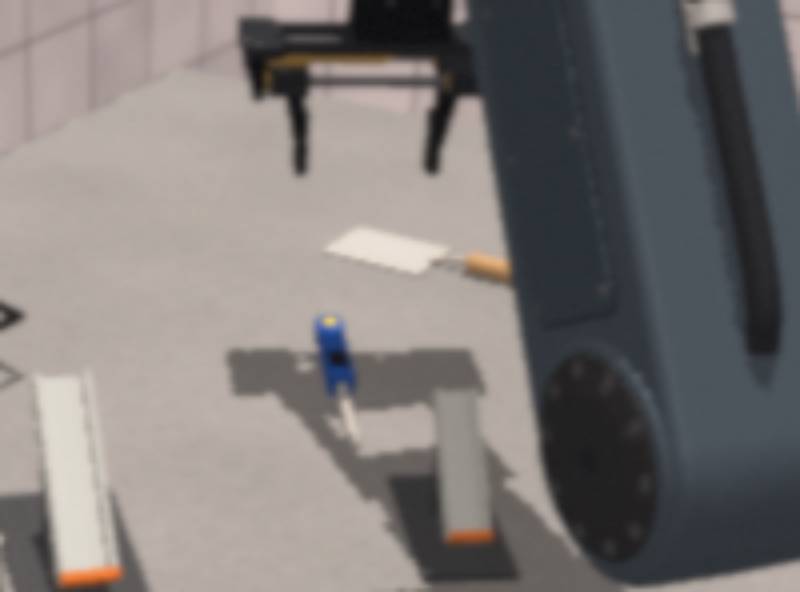

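The side view confirms the gripper is over the probe, with its shadow around the handle at crop (335,350). Going down at s≈85 mm and gripping.

>>> move_arm(
  motion="1 -0.06 0.095 0.2 0; 1 -0.06 0.095 0.4 0; 1 -0.06 0.095 0.55 0; 1 -0.06 0.095 0.63 0; 1 -0.06 0.095 0.68 0; 1 -0.06 0.095 0.68 0; 1 -0.06 0.095 0.68 0; 0 -0.06 0.095 0.68 0; -0.5 -0.06 0.095 0.68 0; -1 -0.06 0.095 0.68 0; -1 -0.06 0.095 0.68 0; -1 -0.06 0.095 0.68 0",
  newtons=25,
)

```text
time: 3.07
position: [0.5433, -0.3048, 0.0112]
tool_rot: [0.478, 0.879, -0.0, 0.001]
ft_force: [1.0, -0.6, -0.3]
grip_width: 0.0612
grip_force: 0.0
```

>>> move_arm(
  motion="-1 0 0 0 0; -1 0 0 0 0; -1 0 0 0 0; -1 0 0 0 0; -1 0 0 0 0; -1 0 0 0 0",
)

```text
time: 3.57
position: [0.5429, -0.3045, 0.0102]
tool_rot: [0.478, 0.879, 0.0, -0.0]
ft_force: [0.5, -1.1, 0.0]
grip_width: 0.0216
grip_force: 0.0
```

>>> move_arm(
  motion="-1 0 0 0 0; -1 0 0 0 0; -1 0 0 0 0; -1 0 0 -0.05 0; -1 0 0 -0.1 0; -1 0 0 -0.2 0; -1 0 0 -0.35 0; -1 0 0 -0.5 0; -1 0 0 -0.65 0; -1 0 0 -0.8 0; -1 0 0 -1 0; -1 0 0 -1 0",
)

```text
time: 4.57
position: [0.5471, -0.3078, 0.2203]
tool_rot: [0.478, 0.879, -0.002, 0.009]
ft_force: [0.5, -1.4, 1.1]
grip_width: 0.0003
grip_force: 0.0
```

Run:
```python
from h import *
goto(.58,.018,.25,133.8)
im,d=robot.camera("side"); save("s2.png",cv2.resize(im[80:280,230:420],None,fx=3.5,fy=3))
```

```text
t 4.57 pos [ 0.5471 -0.3078  0.2203] yaw 122.94 zdown [ 0.014 -0.011 -1.   ] q [-0.69  0.51  1.42  0.    1.19 -1.27]
SHIFT [ 1.2751  1.0246 -0.1644] TURN -0.0603 w 0.00027787838867499926 gf 0.0 f [ 0.53 -1.41  1.09]
```

View pics/s2.png

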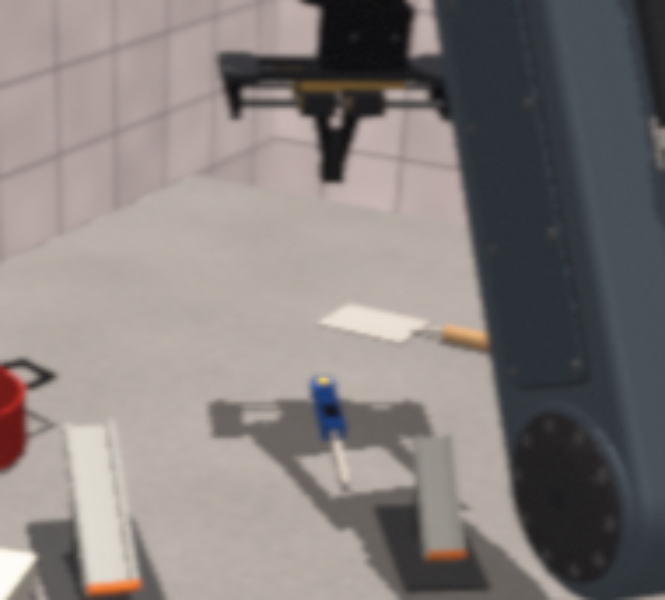

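The picture shows the gripper closed and empty. The probe is still on the counter, handle at crop (325,400), so I'll measure it again.

Run:
```python
from h import *
def blob(n,im,w):
    hsv=cv2.cvtColor(im,cv2.COLOR_RGB2HSV); b=cv2.inRange(hsv,(103,100,40),(132,255,255)); m=np.zeros_like(b); m[w[0]:w[1],w[2]:w[3]]=1; b=b*m
    v,u=np.nonzero(b); q=np.array([onz(n,a,c,.012)[:2] for a,c in zip(u,v)],np.float32); print(n,len(q),cv2.minAreaRect(q),"uv",u.min(),u.max(),v.min(),v.max())
    yl=(cv2.inRange(hsv,(22,80,120),(38,255,255))>0)&(m>0); v,u=np.nonzero(yl)
    if len(u): print(" yellow",len(u),u.mean(),v.mean(),onz(n,u.mean(),v.mean(),.018).round(4))
t0=np.load("pics/top0.npz")["im"]; blob("top",t0,(190,250,300,380))
s0=np.load("pics/side0.npz")["im"]; blob("side",s0,(190,250,300,350))
im,d=robot.camera("top"); blob("top",im,(190,250,300,380)); save("t2.png",cv2.resize(im[170:270,290:410],None,fx=5,fy=5,interpolation=cv2.INTER_CUBIC))
im,d=robot.camera("side"); blob("side",im,(190,250,300,350))
o=robot.get_obs(); print("tcp px top",proj("top",o["position"]),"side",proj("side",o["position"]), "grasp spot side",proj("side",[.5429,-.3045,.01]),"top",proj("top",[.5429,-.3045,.018]))
```

```text
top 170 ((0.5241892337799072, -0.27849408984184265), (0.01949850097298622, 0.10399769991636276), 32.962642669677734) uv 335 365 206 228
 yellow 8 361.5 210.0 [ 0.5452 -0.313   0.018 ]
side 93 ((0.5210979580879211, -0.27793267369270325), (0.019587762653827667, 0.09571945667266846), 32.519371032714844) uv 319 327 208 223
 yellow 4 322.0 206.25 [ 0.5465 -0.3187  0.018 ]
top 38 ((0.522479772567749, -0.2793177664279938), (0.012706964276731014, 0.10438266396522522), 27.485137939453125) uv 335 365 208 225
 yellow 10 361.2 210.0 [ 0.5452 -0.312   0.018 ]
side 96 ((0.5185825824737549, -0.2726135551929474), (0.02076585963368416, 0.10757233947515488), 33.932003021240234) uv 319 328 208 225
 yellow 6 322.0 206.5 [ 0.5457 -0.3172  0.018 ]
tcp px top [368.85651542 206.49625813] side [324.57613274 148.7763432 ] grasp spot side [320.81190949 210.6134005 ] top [358.74372854 210.79405536]
```

View pics/t2.png

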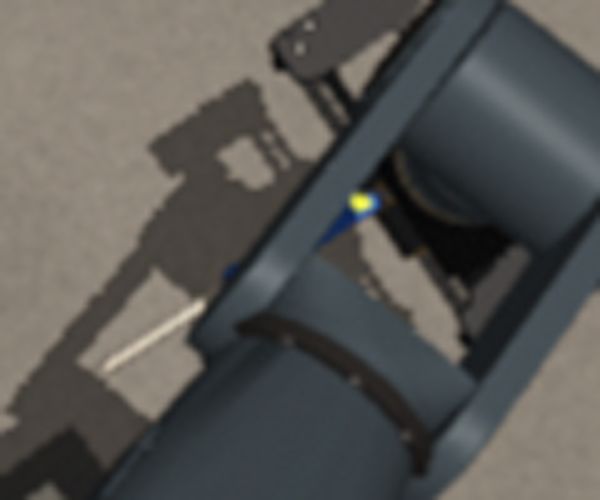

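The top crop shows the probe not moved, with the handle end at (370,203). The fingers were over it, so either the grip hadn't built up or it slipped. I'll regrasp and check the force before lifting.

```bash
python3 -c "
from h import *
goto(.5425,-.3055,.009,122.8)"
```

```text
t 4.72 pos [ 0.5429 -0.3045  0.2118] yaw 122.93 zdown [ 0.002 -0.001 -1.   ] q [-0.69  0.52  1.44 -0.    1.19 -1.27]
SHIFT [-0.0012 -0.0048  1.0138] TURN 0.0007 w 0.00043599677605909315 gf 0.0 f [ 0.23 -0.45 -0.62]
```

>>> move_arm(
  motion="1 0 0 0 0; 1 0 0 0 0; 1 0 0 0 0; 1 0 0 0 0; 1 0 0 0 0; 1 0 0 0.3 0; 1 0 0 0.5 0; 1 0 0 0.7 0; 1 0 0 0.85 0; 1 0 0 0.95 0; 1 0 0 1 0; 1 0 0 1 0",
)

```text
time: 5.72
position: [0.5413, -0.3033, 0.0074]
tool_rot: [0.478, 0.878, 0.001, -0.003]
ft_force: [0.7, 0.6, 0.8]
grip_width: 0.0723
grip_force: 0.0
```

```bash
python3 -c "
from h import *
goto(.5425,-.3055,.009,122.8)"
```

```text
t 5.72 pos [ 0.5413 -0.3033  0.0074] yaw 122.92 zdown [-0.005  0.004 -1.   ] q [-0.69  0.79  1.57 -0.    0.79 -1.27]
SHIFT [-0.0125 -0.0008 -0.0081] TURN 0.0007 w 0.07230369361040904 gf 0.0 f [0.72 0.62 0.82]
```

>>> move_arm(
  motion="-1 -0.01 0 0.01 0; -1 -0.01 0 0.01 0; -1 -0.01 0 0.01 0; -1 -0.01 0 0.01 0; -1 -0.01 0 0.01 0; -1 -0.01 0 0.01 0; -1 -0.01 0 0.01 0; -1 -0.01 0 0.01 0; -1 -0.01 0 0.01 0; -1 -0.01 0 0.01 0; -1 -0.01 0 0.01 0; -1 -0.01 0 0.01 0",
  newtons=40,
)

```text
time: 6.72
position: [0.5439, -0.3062, 0.0082]
tool_rot: [0.478, 0.879, 0.0, -0.0]
ft_force: [0.2, 0.4, 0.9]
grip_width: 0.0085
grip_force: 0.0
```

Run:
```python
from h import *
im,d=robot.camera("side"); save("s3.png",cv2.resize(im[160:250,280:380],None,fx=6.5,fy=6,interpolation=cv2.INTER_CUBIC))
o=robot.get_obs(); print(o["grip_width"],o["grip_force"],proj("side",o["position"]))
```

```text
0.005488493674250066 0.0 [320.73249756 210.80274799]
```

View pics/s3.png

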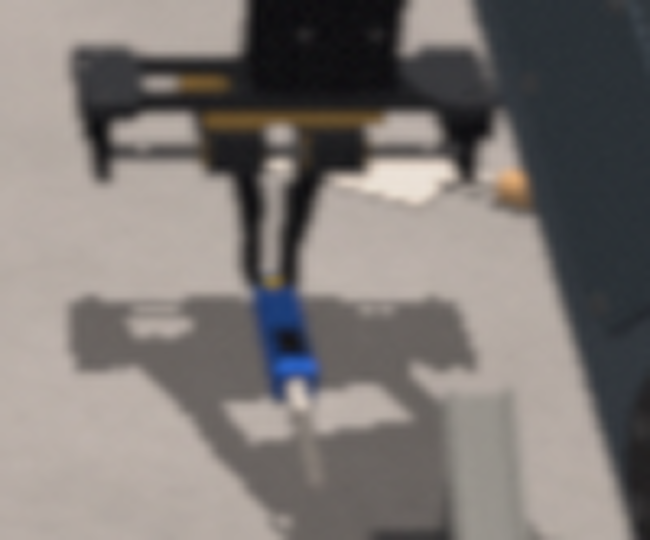

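Run:
```python
from h import *
z=np.load("pics/s1.npz"); print("open: tcp proj",proj("side",[.5196,-.3059,.1466]),"tip",proj("side",[.5196,-.3059,.1386]))
P=cloud("side",z["d"]); im=z["im"]
for n,(a,b) in {"tipL":(315,164),"tipR":(347,163)}.items():
    w=P[b-3:b+3,a-3:a+4].reshape(-1,3); g=im[b-3:b+3,a-3:a+4].reshape(-1,3).max(1)<70; print(n,g.sum(),np.median(w[g],0).round(4))
im,d=robot.camera("side"); P=cloud("side",d)
m=np.zeros(d.shape,bool); m[190:212,315:335]=im[190:212,315:335].max(2)<75
for r in range(196,212,2):
    k=m[r]; 
    if k.any(): print(r,k.sum(),np.median(P[r][k],0).round(4))
goto(.54,-.3,.01)
im,d=robot.camera("top"); P=cloud("top",d)
```

```text
open: tcp proj [330.62136672 171.19817932] tip [330.44886716 173.71196926]
tipL 10 [ 0.5564 -0.271   0.1772]
tipR 13 [ 0.4764 -0.3243  0.1786]
196 7 [ 0.5344 -0.3014  0.0639]
198 6 [ 0.5414 -0.2955  0.0579]
200 6 [ 0.54   -0.2981  0.0505]
202 5 [ 0.5436 -0.2977  0.0437]
204 6 [ 0.5423 -0.2986  0.0362]
206 3 [ 0.5373 -0.303   0.0295]
t 6.82 pos [ 0.5439 -0.3062  0.0083] yaw 122.93 zdown [-0.  0. -1.] q [-0.69  0.79  1.57  0.    0.79 -1.27]
SHIFT [ 0.0367  0.0003 -0.0087] TURN 0 w 0.003163606346865759 gf 0.0 f [-1.04  0.21  0.11]
```

The fingertips are actually about 25 mm higher than the stated TCP implies: depth at rows 196–206 puts the tips at z≈0.025, while the reading gives 0. The fingers therefore closed above the handle. I'll open, go lower in small steps and watch the force.

>>> move_arm(
  motion="1 0 0 -0.02 0; 1 0 0 -0.02 0; 1 0 0 -0.02 0; 1 0 0 -0.02 0; 1 0 0 -0.02 0; 1 0 0 -0.02 0; 1 0 0 -0.02 0; 1 0 0 0 0; 1 0 0 0.03 0; 1 0 0 0.06 0; 1 0 0 0.08 0; 1 0 0 0.08 0",
)

```text
time: 7.87
position: [0.5431, -0.3055, -0.0092]
tool_rot: [0.478, 0.878, 0.0, -0.001]
ft_force: [-0.7, -0.1, -0.1]
grip_width: 0.0743
grip_force: 0.0
```

Run:
```python
from h import *
goto(.5425,-.3055,.009)
im,d=robot.camera("side"); P=cloud("side",d)
k=(im.max(2)<75)&(d>0)&(abs(P[...,0]-.5425)<.08)&(abs(P[...,1]+.3)<.07)&(P[...,2]<.06)&(P[...,2]>0.002)
v,u=np.nonzero(k)
for r in range(200,222,2):
    c=u[v==r]; print(r,c.min() if len(c) else 0,c.max() if len(c) else 0,np.median(P[r][k[r]][:,2]).round(4) if len(c) else 0)
```

```text
t 7.87 pos [ 0.5431 -0.3055 -0.0092] yaw 122.92 zdown [-0.002  0.002 -1.   ] q [-0.69  0.82  1.57 -0.    0.76 -1.27]
SHIFT [ 0.002  -0.0023 -0.091 ] TURN 0 w 0.07430798281860934 gf 0.0 f [-0.71 -0.08 -0.11]
200 306 337 0.05
202 307 337 0.0429
204 307 336 0.0356
206 307 335 0.0291
208 307 335 0.0218
210 306 335 0.0151
212 307 335 0.0087
214 0 0 0
216 322 326 0.0203
218 323 326 0.0206
220 0 0 0
```

>>> move_arm(
  motion="1 0 0 0.007 0; 1 0 0 0.014 0; -1 0 0 0.014 0; -1 0 0 0.014 0; -1 0 0 0.014 0; -1 0 0 0.014 0; -1 0 0 0.014 0; -1 0 0 0.014 0; -1 0 0 0.014 0; -1 0 0 0.014 0; -1 0 0 0.014 0; -1 0 0 0.014 0",
  newtons=30,
)

```text
time: 8.92
position: [0.5439, -0.3062, -0.0105]
tool_rot: [0.478, 0.879, 0.0, -0.0]
ft_force: [0.6, 0.4, 0.1]
grip_width: 0.0282
grip_force: 0.2
```

>>> move_arm(
  motion="-1 0 0 0 0; -1 0 0 0 0; -1 0 0 0 0; -1 0 0 0 0",
)

```text
time: 9.25
position: [0.544, -0.3063, -0.0105]
tool_rot: [0.478, 0.879, -0.0, 0.0]
ft_force: [-0.3, -0.0, 1.0]
grip_width: 0.0199
grip_force: 29.7
```

>>> move_arm(
  motion="-1 0 0 -0.05 0; -1 0 0 -0.15 0; -1 0 0 -0.3 0; -1 0 0 -0.45 0; -1 0 0 -0.6 0; -1 0 0 -0.75 0; -1 0 0 -0.9 0; -1 0 0 -1 0; -1 0 0 -1 0; -1 0 0 -1 0; -1 0 0 -1 0",
)

```text
time: 10.17
position: [0.543, -0.3054, 0.1886]
tool_rot: [0.478, 0.879, 0.0, -0.001]
ft_force: [-0.2, 0.5, -0.8]
grip_width: 0.0199
grip_force: 29.7
```

Run:
```python
from h import *
goto(.58,.018,.25,133.8)
im,d=robot.camera("side"); save("s4.png",cv2.resize(im[80:280,230:420],None,fx=3.5,fy=3))
```

```text
t 10.17 pos [ 0.543  -0.3054  0.1886] yaw 122.93 zdown [-0.002  0.002 -1.   ] q [-0.69  0.55  1.45  0.    1.14 -1.27]
SHIFT [ 1.2576  1.0341 -0.3047] TURN -0.0604 w 0.019946696100863897 gf 29.660661220550537 f [-0.23  0.48 -0.79]
```

View pics/s4.png

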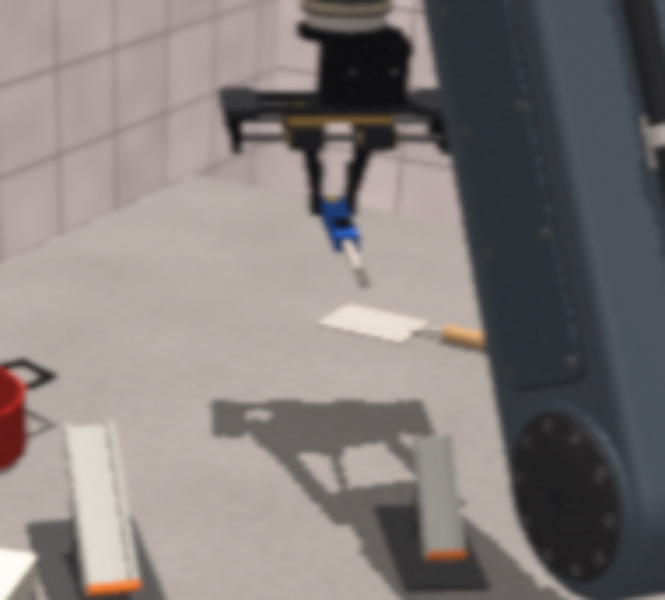

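The picture shows the probe held at its handle end, stem tip at crop (363,285), pointing the right way. Carrying it over to the rest, high up.

>>> move_arm(
  motion="-1 0.05 0.02 -0.1 -0.01; -1 0.15 0.07 -0.2 -0.02; -1 0.25 0.12 -0.3 -0.03; -1 0.36 0.18 -0.4 -0.04; -1 0.47 0.24 -0.4 -0.05; -1 0.58 0.3 -0.4 -0.06; -1 0.69 0.35 -0.4 -0.06; -1 0.8 0.4 -0.4 -0.06; -1 0.88 0.45 -0.4 -0.06; -1 0.94 0.48 -0.4 -0.06; -1 0.98 0.5 -0.4 -0.06; -1 0.98 0.5 -0.4 -0.06",
)

```text
time: 11.22
position: [0.5205, -0.0857, 0.2685]
tool_rot: [0.392, 0.92, 0.0, -0.001]
ft_force: [0.2, -0.3, -1.1]
grip_width: 0.0196
grip_force: 29.7
```

```bash
python3 -c "
from h import *
goto(.5047,.0952,.27,133.8)"
```

```text
t 11.22 pos [ 0.5205 -0.0857  0.2685] yaw 133.83 zdown [-0.003  0.001 -1.   ] q [-0.38  0.32  1.6   0.    1.22 -1.14]
SHIFT [ 0.7074  0.5694 -0.0059] TURN 0.0001 w 0.019630331586795006 gf 29.748194217681885 f [ 0.23 -0.31 -1.07]
```

>>> move_arm(
  motion="-1 0.05 0.04 0 0; -1 0.15 0.12 0 0; -1 0.25 0.2 0 0; -1 0.36 0.29 0 0; -1 0.46 0.37 0 0; -1 0.55 0.44 0 0; -1 0.62 0.5 0 0; -1 0.67 0.54 0 0; -1 0.7 0.565 0 0; -1 0.707 0.569 0 0; -1 0.707 0.569 0 0; -1 0.707 0.569 0 0",
)

```text
time: 12.22
position: [0.5061, 0.0927, 0.2695]
tool_rot: [0.393, 0.919, -0.0, 0.0]
ft_force: [-0.2, 0.4, -1.6]
grip_width: 0.02
grip_force: 29.7
```

>>> move_arm(
  motion="-1 0 0 0 0; -1 0 0 0 0; -1 0 0 0 0; -1 0 0 0 0; -1 0 0 0 0; -1 0 0 0 0; -1 0 0 0 0; -1 0 0 0 0",
  newtons=3,
)

```text
time: 12.88
position: [0.5057, 0.0935, 0.2694]
tool_rot: [0.393, 0.92, -0.0, -0.0]
ft_force: [-0.4, -1.2, -0.4]
grip_width: 0.0201
grip_force: 3.0
```

```bash
cat >> h.py <<'E'
def look(tag=""):
    o=robot.get_obs(); T=o["position"]
    for n in("top","side"):
        im,d=robot.camera(n); np.savez("pics/last_%s.npz"%n,im=im,d=d); P=cloud(n,d); hsv=cv2.cvtColor(im,cv2.COLOR_RGB2HSV)
        near=(np.linalg.norm(P[...,:2]-T[:2],axis=2)<.25)&(P[...,2]>.03)&(d>0)
        b=(cv2.inRange(hsv,(105,120,50),(130,255,255))>0)&near
        q=P[b]
        if len(q)<6: print(n,"blue",len(q)); continue
        e=np.linalg.svd(q-q.mean(0))[2][0]; e*=-np.sign(e[2]); t=(q-q.mean(0))@e
        print(n,tag,"blue",len(q),"mean",q.mean(0).round(4),"dir",e.round(3),"tilt from horiz",np.degrees(np.arcsin(-e[2])).round(1),"len",np.ptp(t).round(3),"low end",(q.mean(0)+e*t.max()).round(4),"high",(q.mean(0)+e*t.min()).round(4))
E
python3 -c "
from h import *
goto(.5047,.0952,.27,133.8);look()"
```

```text
t 12.88 pos [0.5057 0.0935 0.2694] yaw 133.72 zdown [-0.  0. -1.] q [-0.03  0.3   1.63  0.    1.21 -0.8 ]
SHIFT [ 0.0098  0.0023 -0.0029] TURN -0.0004 w 0.020064487649287237 gf 2.9999100789427757 f [-0.42 -1.16 -0.39]
top blue 0
side  blue 240 mean [0.5105 0.091  0.2592] dir [ 0.083 -0.061 -0.995] tilt from horiz 84.1 len 0.107 low end [0.5154 0.0874 0.201 ] high [0.5065 0.094  0.3076]
```

Loosening let the probe swing to vertical (handle from z 0.201 to 0.308, as expected). Next I'll lower the tip into the channel by the stop and swing the handle up-slope on an arc around it.

>>> move_arm(
  motion="-1 0.04 0 0.05 0; -1 0.08 0 0.12 0; -1 0.109 0 0.2 0; -1 0.109 0 0.25 0; -1 0.109 0 0.29 0; -1 0.109 0 0.32 0; -1 0.109 0 0.345 0; -1 0.06 0 0.355 0; -1 0 0 0.362 0; -1 -0.05 0 0.37 0; -1 -0.09 0 0.377 0; -1 -0.125 0 0.386 0",
)

```text
time: 13.98
position: [0.5247, 0.074, 0.1925]
tool_rot: [0.393, 0.919, 0.0, 0.001]
ft_force: [0.8, -0.5, 1.7]
grip_width: 0.0201
grip_force: 3.0
```

```bash
cat >> h.py <<'E'
RO=np.array([.5497,.0482]); RX=np.array([.692,-.722]); RY=np.array([.722,.692])
def rest(p): r=np.array(p[:2])-RO; return np.array([r@RX,r@RY,p[2]]).round(4)
E
python3 -c "
from h import *
goto(.5,.1,.2);print(rest(robot.get_obs()['position']));look()"
```

```text
t 13.98 pos [0.5247 0.074  0.1925] yaw 133.66 zdown [ 0.001 -0.    -1.   ] q [-0.07  0.42  1.69 -0.    1.04 -0.83]
SHIFT [ 0.1791  0.0002 -0.0376] TURN 0 w 0.020058364581639936 gf 3.0006149411201477 f [ 0.84 -0.52  1.71]
[-0.036  -0.0002  0.1925]
top blue 0
side  blue 236 mean [0.5191 0.0819 0.1818] dir [-0.172  0.219 -0.96 ] tilt from horiz 73.8 len 0.102 low end [0.5099 0.0936 0.1305] high [0.5274 0.0713 0.2282]
```

>>> move_arm(
  motion="-1 -0.04 0 0.012 0; -1 -0.08 0 0.026 0; -1 -0.12 0 0.042 0; -1 -0.15 0 0.058 0; -1 -0.185 0 0.076 0; -1 -0.22 0 0.094 0; -1 -0.255 0 0.116 0; -1 -0.285 0 0.138 0; -1 -0.315 0 0.16 0; -1 -0.35 0 0.186 0; -1 -0.38 0 0.212 0; -1 -0.4 0 0.232 0",
)

```text
time: 15.08
position: [0.5782, 0.0174, 0.1449]
tool_rot: [0.393, 0.919, 0.0, -0.001]
ft_force: [0.7, 0.3, 1.2]
grip_width: 0.02
grip_force: 3.0
```

```bash
python3 -c "
from h import *
goto(.5,.1,.2);print(rest(robot.get_obs()['position']));look()"
```

```text
t 15.08 pos [0.5782 0.0174 0.1449] yaw 133.7 zdown [-0.002  0.001 -1.   ] q [-0.16  0.54  1.61  0.    0.99 -0.93]
SHIFT [ 0.569   0.0025 -0.2742] TURN 0 w 0.02000219704010951 gf 3.0001074448227882 f [0.7  0.27 1.18]
[ 0.0419 -0.0007  0.1449]
top  blue 29 mean [0.537  0.0597 0.1235] dir [-0.073  0.845 -0.53 ] tilt from horiz 32.0 len 0.031 low end [0.5361 0.0699 0.1171] high [0.5384 0.0438 0.1335]
side  blue 207 mean [0.5563 0.0421 0.1455] dir [-0.517  0.588 -0.622] tilt from horiz 38.4 len 0.1 low end [0.5315 0.0703 0.1157] high [0.5829 0.0117 0.1776]
```

>>> move_arm(
  motion="0 0 0 0 0; 0 0 0 0 0; 0 0 0 0 0; 0 0 0 0 0; 0 0 0 0 0; 0 0 0 0 0; 0 0 0 0 0; 0 0 0 0 0; 0 0 0 0 0; 0 0 0 0 0",
)

```text
time: 16.02
position: [0.5784, 0.0176, 0.146]
tool_rot: [0.393, 0.92, 0.0, -0.0]
ft_force: [-1.0, -0.8, 0.6]
grip_width: 0.0432
grip_force: 0.0
```

```bash
python3 -c "
from h import *
goto(.5,.1,.2);print(rest(robot.get_obs()['position']));look()
z=np.load('pics/last_side.npz');save('s5.png',cv2.resize(z['im'][130:310,200:340],None,fx=4.2,fy=3.3,interpolation=cv2.INTER_CUBIC))
P=cloud('side',z['d']);hsv=cv2.cvtColor(z['im'],cv2.COLOR_RGB2HSV)
b=(cv2.inRange(hsv,(105,120,50),(130,255,255))>0)&(np.linalg.norm(P[...,:2]-[.56,.04],axis=2)<.2)
q=P[b];r=q[:,:2]-RO;x=r@RX;y=r@RY
i=np.argsort(x);print(len(q),'low end x,y,z',x[i[:8]].mean(),y[i[:8]].mean(),q[i[:8],2].mean(),'hi',x[i[-8:]].mean(),y[i[-8:]].mean(),q[i[-8:],2].mean())"
```

```text
t 16.02 pos [0.5784 0.0176 0.146 ] yaw 133.72 zdown [-0.  0. -1.] q [-0.16  0.54  1.61  0.    0.99 -0.93]
SHIFT [ 0.5689  0.0014 -0.2701] TURN 0 w 0.04321728344234318 gf 0.0 f [-0.97 -0.85  0.58]
[ 0.042  -0.0004  0.146 ]
top  blue 75 mean [0.5334 0.067  0.1115] dir [-0.59   0.708 -0.389] tilt from horiz 22.9 len 0.046 low end [0.5179 0.0855 0.1013] high [0.5449 0.0531 0.1192]
side  blue 228 mean [0.5086 0.0927 0.0909] dir [-0.559  0.59  -0.583] tilt from horiz 35.6 len 0.092 low end [0.4829 0.1198 0.0641] high [0.5344 0.0654 0.1178]
228 low end x,y,z -0.09704735800655258 -5.845260588746885e-05 0.06546416493137802 hi -0.026132185467650934 -0.0004490836144273986 0.11353789928539694
```

View pics/s5.png

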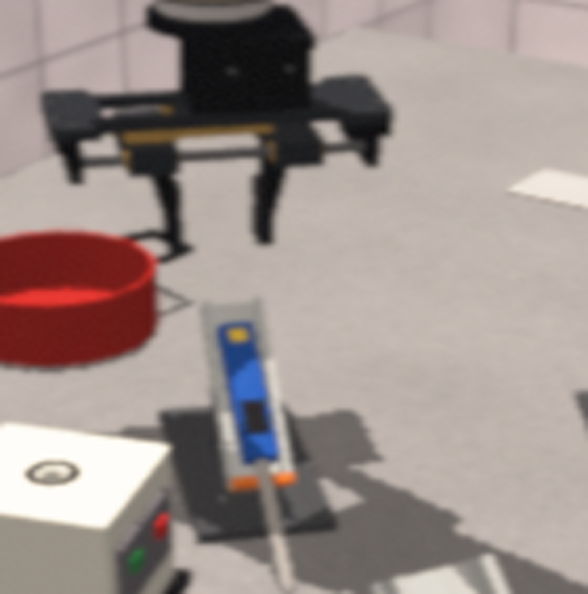

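The picture shows the probe slid past the stop: its handle lies over the orange stop at crop (260,480), and the stem tip is on the counter at (285,585). The handle's lower half stands clear of the channel walls, so I can regrip it around the middle and repeat.

>>> move_arm(
  motion="0 0.1 0 0 0; 0 0.25 0 0 0; 0 0.4 0 0 0; 0 0.51 0 0 0; 0 0.51 0 0.1 0; 0 0.51 0 0.2 0; 0 0.51 0 0.28 0; 0 0.51 0 0.33 0; 0 0.51 0 0.37 0; 0 0.51 0 0.39 0; 0 0.51 0 0.39 0; 0 0.51 0 0.39 0",
)

```text
time: 17.12
position: [0.5084, 0.0912, 0.0682]
tool_rot: [0.393, 0.92, 0.0, 0.0]
ft_force: [-0.2, -0.2, -0.4]
grip_width: 0.0436
grip_force: 0.0
```

>>> move_arm(
  motion="-1 0 0 0 0; -1 0 0 0 0; -1 0 0 0 0; -1 0 0 0 0; -1 0 0 0 0; -1 0 0 0 0; -1 0 0 0 0",
  newtons=40,
)

```text
time: 17.7
position: [0.5081, 0.0913, 0.0682]
tool_rot: [0.393, 0.92, 0.0, 0.0]
ft_force: [-1.0, -0.2, 0.7]
grip_width: 0.0195
grip_force: 40.0
```

Gripped at 19.5 mm. Lifting.

>>> move_arm(
  motion="-1 0 0 -0.03 0; -1 0 0 -0.1 0; -1 0 0 -0.2 0; -1 0 0 -0.32 0; -1 0 0 -0.45 0; -1 0 0 -0.6 0; -1 0 0 -0.75 0; -1 0 0 -0.88 0; -1 0 0 -0.96 0; -1 0 0 -1 0; -1 0 0 -1 0; -1 0 0 -1 0",
)

```text
time: 18.7
position: [0.5073, 0.0913, 0.2674]
tool_rot: [0.393, 0.92, -0.0, -0.0]
ft_force: [0.3, 0.1, -0.8]
grip_width: 0.0194
grip_force: 40.0
```

```bash
python3 -c "
from h import *
goto(.5,.1,.2);print(rest(robot.get_obs()['position']));look()"
```

```text
t 18.7 pos [0.5073 0.0913 0.2674] yaw 133.73 zdown [-0.001 -0.    -1.   ] q [-0.04  0.31  1.63 -0.    1.21 -0.8 ]
SHIFT [0.0564 0.004  0.3371] TURN 0 w 0.019407876970919828 gf 39.99572932720184 f [ 0.31  0.11 -0.83]
[-0.0605 -0.0008  0.2674]
top  blue 31 mean [0.5404 0.0543 0.3166] dir [ 0.872  0.038 -0.489] tilt from horiz 29.3 len 0.022 low end [0.5502 0.0547 0.3111] high [0.5314 0.0539 0.3217]
side  blue 228 mean [0.5042 0.0953 0.2873] dir [-0.521  0.613 -0.594] tilt from horiz 36.4 len 0.085 low end [0.4821 0.1212 0.2622] high [0.5265 0.069  0.3127]
```

>>> move_arm(
  motion="-1 0 0 0 0; -1 0 0 0 0; -1 0 0 0 0; -1 0 0 0 0; -1 0 0 0 0; -1 0 0 0 0; -1 0 0 0 0; -1 0 0 0 0",
  newtons=3,
)

```text
time: 19.47
position: [0.508, 0.0913, 0.268]
tool_rot: [0.393, 0.92, 0.0, 0.0]
ft_force: [-0.3, 0.2, -1.2]
grip_width: 0.0199
grip_force: 3.0
```

```bash
cat >> h.py <<'E'
def stem():
    # rest-plane profile of the probe from the side view: handle ends and stem tip (grey thing continuing the handle)
    z=np.load('pics/last_side.npz'); im=z['im']; P=cloud('side',z['d']); T=robot.get_obs()['position']; hsv=cv2.cvtColor(im,cv2.COLOR_RGB2HSV)
    b=(cv2.inRange(hsv,(105,120,50),(130,255,255))>0)&(np.linalg.norm(P[...,:2]-T[:2],axis=2)<.2)&(P[...,2]>.03)
    q=P[b]; m=q.mean(0); e=np.linalg.svd(q-m)[2][0]; e*=-np.sign(e[2])
    c=(P-m)@e; off=np.linalg.norm(P-m-c[...,None]*e,axis=2); k=(off<.012)&(c>-.12)&(c<.2)&(z['d']>0)
    # contiguous run along axis
    h=np.histogram(c[k],np.arange(-.12,.2,.005))[0]; print("axis hist(5mm from -120)",h); 
    k2=k&(c>.055)&(c<.14); print("stem pts",k2.sum(), "handle lo",rest(m+e*c[b].max()),"hi",rest(m+e*c[b].min()),"dir X,z",(e[:2]@RX).round(3),e[2].round(3))
E
python3 -c "
from h import *
goto(.5,.1,.2);look();stem()"
```

```text
t 19.47 pos [0.508  0.0913 0.268 ] yaw 133.72 zdown [ 0.  0. -1.] q [-0.04  0.31  1.62  0.    1.21 -0.8 ]
SHIFT [0.0591 0.0012 0.3399] TURN 0 w 0.01994787997499802 gf 2.999959923326969 f [-0.32  0.19 -1.22]
top  blue 7 mean [0.5365 0.0555 0.3255] dir [ 0.637  0.163 -0.753] tilt from horiz 48.9 len 0.012 low end [0.5404 0.0565 0.3209] high [0.5328 0.0545 0.3299]
side  blue 259 mean [0.5079 0.0928 0.2896] dir [-0.389  0.455 -0.801] tilt from horiz 53.2 len 0.101 low end [0.4901 0.1137 0.2528] high [0.5293 0.0678 0.3335]
axis hist(5mm from -120) [ 0  0  0  0  0  0  0  0  0  0  0  0 12 16 15 17 17 14 14 20 20 19 17 22
 19 24 22 19 22 23 22 22 24 11 12  9  5 11  8  8  8 10  8  7 10  9  9  8
  9  8 11  6  1  0  0  0  0  0  0  0  0  0  0]
stem pts 144 handle lo [-0.0886  0.0022  0.2528] hi [-0.0283 -0.0012  0.3335] dir X,z -0.598 -0.801
```

```bash
cat >> h.py <<'E'
def tip():
    z=np.load('pics/last_side.npz'); im=z['im']; P=cloud('side',z['d']); o=robot.get_obs(); T=o['position']; hsv=cv2.cvtColor(im,cv2.COLOR_RGB2HSV)
    b=(cv2.inRange(hsv,(105,120,50),(130,255,255))>0)&(np.linalg.norm(P[...,:2]-T[:2],axis=2)<.2)&(P[...,2]>.03)
    q=P[b]; m=q.mean(0); e=np.linalg.svd(q-m)[2][0]; e*=-np.sign(e[2])
    c=(P-m)@e; off=np.linalg.norm(P-m-c[...,None]*e,axis=2)
    k=(off<.015)&(c>.06)&(c<.16)&(z['d']>0)&~b
    s=P[k]; ms=np.median(s,0); f=np.linalg.svd(s-s.mean(0))[2][0]; f*=-np.sign(f[2]); t=np.percentile((s-ms)@f,98)
    n=robot.camera_model('side')['position']-ms; n/=np.linalg.norm(n); n-=(n@f)*f; n/=np.linalg.norm(n)
    p=ms+f*t-.0035*n; print("stem",k.sum(),"tilt",np.degrees(np.arcsin(-f[2])).round(1),"len",np.ptp((s-ms)@f).round(3),"dirX,Y,z",(f[:2]@RX).round(3),(f[:2]@RY).round(3),f[2].round(3),"TIP rest",rest(p),"world",p.round(4),"TCP rest",rest(T)); return p,f
E
python3 -c "
from h import *
p,f=tip()
for s in (95,105,150,155,160): print(s,rest(p-f*s/1000))"
```

```text
stem 136 tilt 51.0 len 0.08 dirX,Y,z -0.629 0.004 -0.778 TIP rest [-0.14    0.001   0.1751] world [0.4535 0.1499 0.1751] TCP rest [-0.06   -0.0003  0.268 ]
95 [-0.0803  0.0005  0.2489]
105 [-0.074   0.0005  0.2567]
150 [-0.0457  0.0003  0.2917]
155 [-0.0425  0.0003  0.2956]
160 [-3.940e-02  2.000e-04  2.995e-01]
```

Tip measured at rest (-140, 1, 175) mm, tilt 51° and centred on the channel (y = 1 mm). Lowering it to about 13 mm up-slope of the stop point, held firmly.

>>> move_arm(
  motion="-1 0 0 0 0; -1 -0.08 0 0.03 0; -1 -0.18 0 0.1 0; -1 -0.27 0 0.2 0; -1 -0.32 0 0.3 0; -1 -0.32 0 0.39 0; -1 -0.32 0 0.47 0; -1 -0.32 0 0.53 0; -1 -0.32 0 0.57 0; -1 -0.32 0 0.6 0; -1 -0.32 0 0.6 0; -1 -0.32 0 0.6 0",
  newtons=30,
)

```text
time: 20.57
position: [0.5526, 0.0448, 0.148]
tool_rot: [0.393, 0.92, 0.0, 0.0]
ft_force: [0.4, -0.4, -1.1]
grip_width: 0.0196
grip_force: 30.0
```

```bash
python3 -c "
from h import *
goto(.5,.1,.2);look();tip()"
```

```text
t 20.57 pos [0.5526 0.0448 0.148 ] yaw 133.72 zdown [ 0. -0. -1.] q [-0.12  0.51  1.67 -0.    0.96 -0.88]
SHIFT [ 0.3812  0.0006 -0.2601] TURN 0 w 0.01962223854204834 gf 29.999773800373077 f [ 0.37 -0.44 -1.13]
top blue 0
side  blue 220 mean [0.5531 0.0453 0.1701] dir [-0.402  0.476 -0.782] tilt from horiz 51.4 len 0.104 low end [0.5348 0.0668 0.1347] high [0.5765 0.0175 0.2157]
stem 155 tilt 50.8 len 0.099 dirX,Y,z -0.625 0.097 -0.774 TIP rest [-0.0868  0.0085  0.0406] world [0.4958 0.1167 0.0406] TCP rest [4.600e-03 1.000e-04 1.487e-01]
```

>>> move_arm(
  motion="-1 0 0 0.01 0; -1 0 0 0.02 0; -1 0 0 0.025 0; -1 0 0 0.025 0; -1 -0.01 0 0.035 0; -1 -0.02 0 0.045 0; -1 -0.03 0 0.055 0; -1 -0.04 0 0.065 0; -1 -0.05 0 0.073 0; -1 -0.055 0 0.078 0; -1 -0.06 0 0.08 0; -1 -0.06 0 0.08 0",
  newtons=3,
)

```text
time: 21.67
position: [0.5604, 0.0364, 0.1318]
tool_rot: [0.393, 0.92, 0.0, -0.0]
ft_force: [-0.5, 0.6, -1.0]
grip_width: 0.0198
grip_force: 3.0
```

```bash
python3 -c "
from h import *
goto(.5,.1,.2);look();tip()"
```

```text
t 21.67 pos [0.5604 0.0364 0.1318] yaw 133.71 zdown [-0.  0. -1.] q [-0.13  0.54  1.66  0.    0.94 -0.9 ]
SHIFT [ 0.439   0.0014 -0.3407] TURN 0 w 0.019774632739930503 gf 2.9996639862656593 f [-0.52  0.57 -1.01]
top blue 0
side  blue 213 mean [0.5594 0.0388 0.1537] dir [-0.453  0.52  -0.724] tilt from horiz 46.4 len 0.105 low end [0.5393 0.0618 0.1216] high [0.5868 0.0073 0.1974]
stem 236 tilt 44.7 len 0.097 dirX,Y,z -0.71 0.005 -0.704 TIP rest [-0.09    0.0065  0.0355] world [0.4922 0.1177 0.0355] TCP rest [ 0.016  -0.0005  0.1319]
```

Tilt is 46° now, with the shoulder about 9 mm up-slope of its final place. Releasing.

>>> move_arm(
  motion="0 0 0 0 0; 0 0 0 0 0; 0 0 0 0 0; 0 0 0 0 0; 0 0 0 0 0; 0 0 0 0 0; 0 0 0 0 0; 0 0 0 0 0",
)

```text
time: 22.43
position: [0.5605, 0.0364, 0.132]
tool_rot: [0.393, 0.92, -0.0, 0.0]
ft_force: [0.1, -0.5, 0.4]
grip_width: 0.0432
grip_force: 0.0
```

```bash
python3 -c "
from h import *
goto(.5,.1,.2);look();tip();stem()"
```

```text
t 22.43 pos [0.5605 0.0364 0.132 ] yaw 133.73 zdown [ 0. -0. -1.] q [-0.13  0.54  1.66 -0.    0.93 -0.9 ]
SHIFT [ 0.4389  0.0014 -0.3402] TURN 0 w 0.043212788264215436 gf 0.0 f [ 0.09 -0.53  0.41]
top blue 0
side  blue 197 mean [0.5556 0.0441 0.1447] dir [-0.485  0.511 -0.71 ] tilt from horiz 45.3 len 0.1 low end [0.5338 0.0671 0.1127] high [0.5823 0.016  0.1837]
stem 207 tilt 42.9 len 0.086 dirX,Y,z -0.733 -0.023 -0.68 TIP rest [-0.0911  0.0032  0.0364] world [0.489  0.1161 0.0364] TCP rest [ 0.016  -0.0004  0.1319]
axis hist(5mm from -120) [ 0  0  0  0  0  0  0  0  0  0  0  2 12 15 16 19 15 16 18 18 15 17 20 18
 11 18 20 15 16 20 20 15 21  9  6  9  7  8  6  8  8  7  7  8  8  6  8  6
  9  7  7  7 19 13  0  0  0  0  0  0  0  0  8]
stem pts 126 handle lo [-0.0246  0.0016  0.1127] hi [0.0458 0.0012 0.1837] dir X,z -0.704 -0.71
```

The probe lies in the rest at 45°, shoulder at (-18, 107) mm once corrected for the surface, which matches the target. Waiting briefly, then regripping near the handle end.

>>> move_arm(
  motion="0 0 0 0 0; 0 0 0 0 0; 0 0 0 0 0; 0 -0.02 0 -0.02 0; 0 -0.06 0 -0.04 0; 0 -0.1 0 -0.045 0; 0 -0.13 0 -0.045 0; 0 -0.142 0 -0.045 0; 0 -0.142 0 -0.045 0; 0 -0.142 0 -0.045 0",
)

```text
time: 23.37
position: [0.5799, 0.0157, 0.1407]
tool_rot: [0.393, 0.919, -0.0, -0.0]
ft_force: [-0.1, -0.7, -0.6]
grip_width: 0.0437
grip_force: 0.0
```

```bash
python3 -c "
from h import *
goto(.5,.1,.2);print(rest(robot.get_obs()['position']));look()"
```

```text
t 23.37 pos [0.5799 0.0157 0.1407] yaw 133.69 zdown [-0.001  0.    -1.   ] q [-0.17  0.55  1.61  0.    0.98 -0.93]
SHIFT [ 0.5812  0.0022 -0.2961] TURN 0 w 0.04370035872338256 gf 0.0 f [-0.12 -0.7  -0.56]
[ 0.0444 -0.0007  0.1407]
top  blue 26 mean [0.5383 0.0582 0.1231] dir [-0.046  0.743 -0.668] tilt from horiz 41.9 len 0.039 low end [0.5376 0.0689 0.1134] high [0.5394 0.04   0.1394]
side  blue 196 mean [0.5552 0.0445 0.1444] dir [-0.484  0.519 -0.705] tilt from horiz 44.8 len 0.096 low end [0.5339 0.0673 0.1133] high [0.5804 0.0175 0.181 ]
```

>>> move_arm(
  motion="-1 0 0 0 0; -1 0 0 0 0; -1 0 0 0 0; -1 0 0 0 0; -1 0 0 0 0; -1 0 0 0 0; -1 0 0 0 0; -1 0 0 0 0",
  newtons=20,
)

```text
time: 24.13
position: [0.5801, 0.016, 0.141]
tool_rot: [0.393, 0.92, 0.0, -0.0]
ft_force: [-0.3, 0.9, -0.8]
grip_width: 0.02
grip_force: 20.0
```

>>> move_arm(
  motion="-1 0 0 -0.03 0; -1 0 0 -0.1 0; -1 0 0 -0.2 0; -1 0 0 -0.32 0; -1 0 0 -0.45 0; -1 0 0 -0.6 0; -1 0 0 -0.72 0; -1 0 0 -0.8 0; -1 0 0 -0.85 0; -1 0 0 -0.85 0; -1 0 0 -0.85 0",
)

```text
time: 25.05
position: [0.5798, 0.0158, 0.3107]
tool_rot: [0.393, 0.92, -0.0, -0.0]
ft_force: [-0.7, 0.2, -1.9]
grip_width: 0.0196
grip_force: 20.0
```

>>> move_arm(
  motion="-1 0 0 0 0; -1 0 0 0 0; -1 0 0 0 0; -1 0 0 0 0; -1 0 0 0 0; -1 0 0 0 0; -1 0 0 0 0; -1 0 0 0 0; -1 0 0 0 0; -1 0 0 0 0",
  newtons=3,
)

```text
time: 25.88
position: [0.5801, 0.0159, 0.311]
tool_rot: [0.393, 0.92, 0.0, 0.0]
ft_force: [-0.3, -0.1, -1.2]
grip_width: 0.02
grip_force: 3.0
```

```bash
python3 -c "
from h import *
goto(.521,.2516,.30);look();tip()"
```

```text
t 25.88 pos [0.5801 0.0159 0.311 ] yaw 133.72 zdown [ 0. -0. -1.] q [-0.17  0.36  1.41  0.    1.37 -0.93]
SHIFT [1.0561 0.6011 0.0551] TURN 0 w 0.019977668023081714 gf 3.0000465009652544 f [-0.29 -0.08 -1.21]
top blue 0
side  blue 231 mean [0.5762 0.0226 0.3089] dir [-0.002  0.015 -1.   ] tilt from horiz 89.2 len 0.103 low end [0.5761 0.0235 0.2503] high [0.5763 0.022  0.3537]
stem 112 tilt 89.7 len 0.096 dirX,Y,z -0.003 -0.004 -1.0 TIP rest [0.045  0.0002 0.1599] world [0.581  0.0158 0.1599] TCP rest [ 0.0444 -0.0004  0.311 ]
```

The probe hangs within 1° of vertical, tip under the TCP. Gripping firmly and carrying it over the well.

>>> move_arm(
  motion="-1 0 0 0 0; -1 0 0 0 0; -1 0.06 0.04 0 0; -1 0.16 0.1 0 0; -1 0.28 0.17 0 0; -1 0.4 0.24 0 0; -1 0.52 0.31 0 0; -1 0.64 0.38 0 0; -1 0.75 0.45 0 0; -1 0.85 0.51 0 0; -1 0.92 0.55 0 0; -1 0.95 0.57 0 0",
  newtons=45,
)

```text
time: 26.98
position: [0.5296, 0.2351, 0.311]
tool_rot: [0.392, 0.92, 0.0, -0.001]
ft_force: [-0.0, 0.8, -1.0]
grip_width: 0.0193
grip_force: 45.0
```

>>> move_arm(
  motion="-1 0.04 0.015 0 0; -1 0.08 0.025 0 0; -1 0.1 0.031 0 0; -1 0.106 0.031 0 0; -1 0.106 0.031 0 0; -1 0.106 0.031 0 0; -1 0.106 0.031 0 0",
)

```text
time: 27.57
position: [0.5213, 0.2509, 0.311]
tool_rot: [0.393, 0.919, -0.0, 0.0]
ft_force: [0.4, -0.5, -1.0]
grip_width: 0.0195
grip_force: 45.0
```

Run:
```python
from h import *
goto(.521,.2516,.30);look();tip()
for n in("top","side"):
    z=np.load(f"pics/{n}0.npz"); im=z["im"].astype(int); P=cloud(n,z["d"]); d=z["d"]
    k=(abs(P[...,0]-.521)<.05)&(abs(P[...,1]-.2516)<.05)&(P[...,2]>.107)&(P[...,2]<.122)
    wh=k&(im.min(2)>150); dk=(np.hypot(P[...,0]-.521,P[...,1]-.2516)<.02)&(im.max(2)<130)
    c0=cv2.minAreaRect(np.array([onz(n,u,v,.115)[:2] for v,u in zip(*np.nonzero(wh))],np.float32))
    w=np.clip(200-im.max(2),0,None)*cv2.dilate(dk.astype(np.uint8),np.ones((3,3)))
    v,u=np.mgrid[:w.shape[0],:w.shape[1]]; uc,vc=(u*w).sum()/w.sum(),(v*w).sum()/w.sum()
    print(n,"rect",c0,"ring",uc,vc,onz(n,uc,vc,.115).round(4),"topz",np.median(P[wh][:,2]))
```

```text
t 27.57 pos [0.5213 0.2509 0.311 ] yaw 133.67 zdown [ 0. -0. -1.] q [ 0.26  0.36  1.42 -0.    1.37 -0.51]
SHIFT [0.0035 0.0012 0.0549] TURN 0 w 0.019500007892755744 gf 45.00002640299499 f [ 0.45 -0.47 -1.02]
top blue 0
side  blue 350 mean [0.5164 0.2569 0.3088] dir [-0.018  0.012 -1.   ] tilt from horiz 88.7 len 0.104 low end [0.5154 0.2576 0.2504] high [0.5173 0.2563 0.3548]
stem 160 tilt 89.8 len 0.096 dirX,Y,z 0.004 0.001 -1.0 TIP rest [-0.1656  0.1204  0.1574] world [0.522  0.251  0.1574] TCP rest [-0.1661  0.1199  0.311 ]
top rect ((0.5200159549713135, 0.25206542015075684), (0.08946571499109268, 0.09083884954452515), 16.05788803100586) ring 170.08553198827383 218.60337989308502 [0.5212 0.2518 0.115 ] topz 0.11381464614219694
side rect ((0.5195301175117493, 0.25098663568496704), (0.09220443665981293, 0.0925414115190506), 15.806798934936523) ring 211.80385852090032 273.5968649517685 [0.5188 0.2523 0.115 ] topz 0.11584986910980266
```

>>> move_arm(
  motion="-1 0.009 -0.002 0.05 0; -1 0.009 -0.002 0.11 0; -1 0.009 -0.002 0.15 0; -1 0.009 -0.002 0.18 0; -1 0.009 -0.002 0.2 0; -1 0.009 -0.002 0.22 0; -1 0.009 -0.002 0.24 0; -1 0.009 -0.002 0.26 0; -1 0.009 -0.002 0.28 0; -1 0.009 -0.002 0.3 0; -1 0.009 -0.002 0.32 0; -1 0.009 -0.002 0.32 0",
  newtons=8,
)

```text
time: 28.67
position: [0.5191, 0.2525, 0.246]
tool_rot: [0.393, 0.92, -0.0, -0.0]
ft_force: [0.1, -0.4, -2.3]
grip_width: 0.0198
grip_force: 8.0
```

Run:
```python
from h import *
goto(.521,.2516,.30);look();tip()
```

```text
t 28.67 pos [0.5191 0.2525 0.246 ] yaw 133.72 zdown [-0.001 -0.    -1.   ] q [ 0.26  0.42  1.51 -0.    1.22 -0.5 ]
SHIFT [-0.0095  0.0037 -0.2698] TURN 0 w 0.019794336835818993 gf 8.000625472341198 f [ 0.15 -0.42 -2.32]
top blue 0
side  blue 338 mean [0.5145 0.2581 0.2464] dir [-0.018  0.027 -0.999] tilt from horiz 88.1 len 0.106 low end [0.5134 0.2598 0.1851] high [0.5153 0.2569 0.2909]
stem 199 tilt 81.5 len 0.074 dirX,Y,z -0.146 0.015 -0.989 TIP rest [-0.1714  0.1198  0.1121] world [0.5176 0.2548 0.1121] TCP rest [-0.1685  0.1195  0.2467]
```

Handle height dropped the full 65 mm with no slip, so the tip is in the well. Continuing to the plunger.

>>> move_arm(
  motion="-1 0 0 0.02 0; -1 0 0 0.045 0; -1 0 0 0.07 0; -1 0 0 0.095 0; -1 0 0 0.12 0; -1 0 0 0.145 0; -1 0 0 0.17 0; -1 0 0 0.19 0; -1 0 0 0.21 0; -1 0 0 0.225 0; -1 0 0 0.235 0; -1 0 0 0.235 0",
  newtons=15,
)

```text
time: 29.77
position: [0.5193, 0.2526, 0.1995]
tool_rot: [0.393, 0.92, -0.0, -0.0]
ft_force: [-0.2, -0.9, -1.8]
grip_width: 0.02
grip_force: 15.0
```

>>> move_arm(
  motion="-1 0 0 0 0; -1 0 0 0 0; -1 0 0 0.005 0; -1 0 0 0.015 0; -1 0 0 0.025 0; -1 0 0 0.035 0; -1 0 0 0.045 0; -1 0 0 0.055 0; -1 0 0 0.065 0; -1 0 0 0.075 0; -1 0 0 0.085 0; -1 0 0 0.085 0",
  newtons=50,
)

```text
time: 30.77
position: [0.5199, 0.2526, 0.1844]
tool_rot: [0.393, 0.92, 0.0, 0.001]
ft_force: [-1.3, -1.7, 5.7]
grip_width: 0.0197
grip_force: 50.0
```

Run:
```python
from h import *
goto(.521,.2516,.30);look()
```

```text
t 30.77 pos [0.5199 0.2526 0.1844] yaw 133.73 zdown [ 0.002  0.    -1.   ] q [ 0.26  0.49  1.58 -0.    1.07 -0.5 ]
SHIFT [-0.008   0.0011 -0.5779] TURN 0 w 0.019739584294821613 gf 50.025331880897284 f [-1.31 -1.7   5.73]
top blue 0
side  blue 299 mean [0.5151 0.2578 0.1874] dir [-0.026  0.024 -0.999] tilt from horiz 87.9 len 0.114 low end [0.5132 0.2595 0.1158] high [0.5162 0.2567 0.2302]
```

>>> move_arm(
  motion="-1 0 0 0.008 0; -1 0 0 0.016 0; -1 0 0 0.024 0; -1 0 0 0.032 0; -1 0 0 0.04 0; -1 0 0 0.045 0; -1 0 0 0.05 0; -1 0 0 0.05 0; -1 0 0 0.05 0",
)

```text
time: 31.62
position: [0.5203, 0.2527, 0.1791]
tool_rot: [0.393, 0.92, 0.001, 0.002]
ft_force: [-6.4, -2.9, 29.6]
grip_width: 0.0198
grip_force: 50.1
```

Run:
```python
from h import *
goto(.521,.2516,.30);look()
```

```text
t 31.62 pos [0.5203 0.2527 0.1791] yaw 133.76 zdown [ 0.004  0.    -1.   ] q [ 0.26  0.5   1.58 -0.    1.06 -0.5 ]
SHIFT [-0.0079  0.0007 -0.6043] TURN 0 w 0.01976600325058381 gf 50.11896851006895 f [-6.39 -2.89 29.57]
top blue 0
side  blue 308 mean [0.5154 0.2576 0.1797] dir [-0.029  0.019 -0.999] tilt from horiz 88.0 len 0.109 low end [0.5136 0.2588 0.1144] high [0.5167 0.2568 0.2229]
```

Run:
```python
from h import *
z=np.load("pics/last_side.npz"); im=z["im"]; P=cloud("side",z["d"])
for s in (.115,.120,.125): print(s,"shoulder proj",proj("side",[.5205,.2522,s]).round(1),"front edge",proj("side",[.5205-.007,.2522+.007,s]).round(1))
print("top",proj("side",[.5205,.2522,.220]).round(1),proj("side",[.5205,.2522,.225]).round(1))
for r in range(252,284): print(r,[tuple(int(v) for v in im[r,c]) for c in (206,210,213,217)],P[r,211].round(3))
save("s6.png",cv2.resize(im[190:310,160:260],None,fx=5,fy=5,interpolation=cv2.INTER_CUBIC))
```

```text
0.115 shoulder proj [211.2 273.3] front edge [211.7 276.1]
0.12 shoulder proj [211.1 271.3] front edge [211.6 274.1]
0.125 shoulder proj [210.9 269.3] front edge [211.5 272. ]
top [208.3 229.5] [208.2 227.3]
252 [(54, 65, 99), (21, 45, 90), (24, 46, 89), (173, 163, 157)] [0.514 0.256 0.172]
253 [(60, 69, 100), (21, 46, 90), (24, 47, 89), (173, 163, 158)] [0.514 0.257 0.17 ]
254 [(63, 71, 101), (21, 47, 90), (25, 48, 90), (171, 162, 157)] [0.515 0.256 0.166]
255 [(63, 71, 100), (21, 46, 90), (25, 48, 90), (169, 160, 156)] [0.515 0.256 0.164]
256 [(66, 74, 102), (20, 46, 90), (22, 46, 88), (167, 159, 154)] [0.515 0.256 0.162]
257 [(71, 78, 105), (20, 44, 85), (22, 43, 82), (165, 156, 151)] [0.512 0.259 0.162]
258 [(90, 95, 115), (19, 33, 63), (19, 32, 59), (164, 156, 150)] [0.513 0.258 0.159]
259 [(127, 128, 138), (18, 24, 37), (20, 24, 38), (165, 157, 151)] [0.513 0.258 0.157]
260 [(142, 142, 149), (15, 16, 19), (16, 20, 29), (188, 178, 170)] [0.513 0.259 0.154]
261 [(144, 144, 150), (18, 17, 18), (17, 19, 27), (234, 227, 215)] [0.514 0.258 0.151]
262 [(150, 150, 154), (17, 17, 18), (
[... 1198 characters left out ...]
 70, 71), (144, 138, 126)] [0.514 0.261 0.116]
277 [(164, 156, 143), (132, 124, 115), (132, 124, 114), (164, 156, 143)] [0.51  0.265 0.117]
278 [(168, 159, 146), (160, 151, 139), (161, 152, 140), (168, 159, 145)] [0.508 0.268 0.117]
279 [(169, 160, 146), (167, 158, 145), (168, 159, 145), (168, 160, 146)] [0.507 0.27  0.117]
280 [(168, 160, 147), (168, 159, 145), (169, 160, 147), (167, 159, 145)] [-0.02   0.88   0.693]
281 [(167, 158, 145), (168, 159, 145), (169, 160, 147), (168, 159, 146)] [0.502 0.276 0.117]
282 [(168, 159, 146), (168, 159, 146), (168, 159, 146), (167, 158, 145)] [0.502 0.276 0.114]
283 [(168, 159, 146), (167, 159, 146), (168, 159, 146), (168, 159, 146)] [0.498 0.281 0.117]
```

View pics/s6.png

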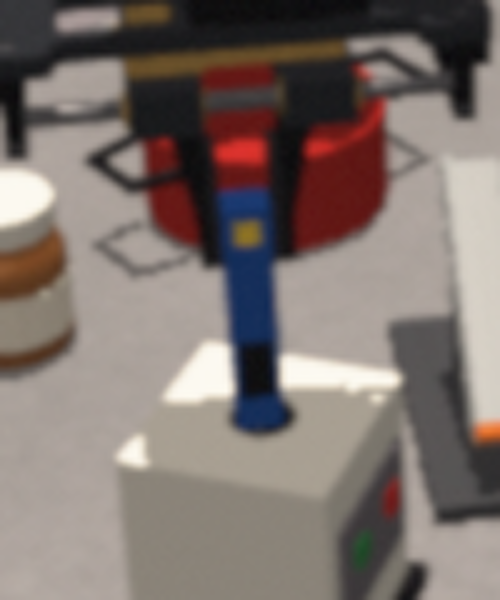

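The picture shows the handle seated on the sanitiser top: its lower edge at crop (262,430) is row 276, which matches the predicted front edge at z = 0.115. Relaxing, releasing and withdrawing.

>>> move_arm(
  motion="-1 0 0 -0.01 0; -1 0 0 -0.02 0; -1 0 0 -0.02 0; 0 0 0 -0.02 0; 0 0 0 -0.02 0; 0 0 0 -0.02 0; 0 0 0 -0.02 0; 0 0 0 -0.02 0; 0 0 0 -0.02 0; 0 0 0 -0.02 0; 0 0 0 -0.02 0; 0 0 0 -0.02 0",
)

```text
time: 32.72
position: [0.5194, 0.2526, 0.1769]
tool_rot: [0.393, 0.92, -0.0, -0.0]
ft_force: [0.2, 0.4, 0.5]
grip_width: 0.0437
grip_force: 0.0
```

>>> move_arm(
  motion="0 0 0 -0.05 0; 0 0 0 -0.15 0; 0 0 0 -0.25 0; 0 0 0 -0.35 0; 0 0 0 -0.45 0; 0 0 0 -0.5 0; 0 0 0 -0.5 0; 0 0 0 -0.5 0; 0 0 0 -0.5 0",
)

```text
time: 33.47
position: [0.5186, 0.2523, 0.2759]
tool_rot: [0.393, 0.92, -0.001, -0.001]
ft_force: [0.6, -0.2, -0.8]
grip_width: 0.0432
grip_force: 0.0
```

Run:
```python
from h import *
goto(.521,.2516,.30);look()
z=np.load("pics/last_side.npz"); im=z["im"]
print([(r,tuple(int(v) for v in im[r,212])) for r in range(272,280)])
hsv=cv2.cvtColor(im,cv2.COLOR_RGB2HSV); b=cv2.inRange(hsv,(105,120,50),(130,255,255)); b[:,:190]=0;b[:,235:]=0
for r in range(220,276,8):
    c=np.nonzero(b[r])[0]; print(r,c.min() if len(c) else 0,c.max() if len(c) else 0)
for s in (.115,.22): print(proj("side",[.5205,.2522,s]).round(1))
```

```text
t 33.47 pos [0.5186 0.2523 0.2759] yaw 133.73 zdown [-0.002 -0.001 -1.   ] q [ 0.26  0.39  1.47 -0.    1.29 -0.5 ]
SHIFT [-0.0109  0.006  -0.1207] TURN 0 w 0.04324349206092071 gf 0.0 f [ 0.59 -0.24 -0.81]
top blue 0
side  blue 257 mean [0.5165 0.2552 0.1778] dir [-0.041  0.043 -0.998] tilt from horiz 86.6 len 0.108 low end [0.514  0.2579 0.1157] high [0.5184 0.2533 0.2231]
[(272, (20, 44, 85)), (273, (24, 45, 84)), (274, (44, 55, 82)), (275, (68, 67, 74)), (276, (78, 74, 70)), (277, (118, 111, 102)), (278, (146, 139, 127)), (279, (155, 148, 135))]
220 0 0
228 205 213
236 0 0
244 206 213
252 207 214
260 208 208
268 209 214
[211.2 273.3]
[208.3 229.5]
```

Released, but the front edge rose from row 276 to about 274.5, roughly 2–3 mm. I'll close the fingers and press down on the handle top to seat it fully.

>>> move_arm(
  motion="-1 -0.008 0.003 0 0; -1 -0.008 0.003 0 0; -1 -0.008 0.003 0 0; -1 -0.008 0.003 0 0; -1 -0.008 0.003 0 0; -1 -0.008 0.003 0.05 0; -1 -0.008 0.003 0.12 0; -1 -0.008 0.003 0.19 0; -1 -0.008 0.003 0.25 0; -1 -0.008 0.003 0.29 0; -1 -0.008 0.003 0.31 0; -1 -0.008 0.003 0.32 0",
  newtons=10,
)

```text
time: 34.57
position: [0.5206, 0.2517, 0.212]
tool_rot: [0.393, 0.92, -0.0, -0.001]
ft_force: [0.7, -0.0, 0.6]
grip_width: 0.0008
grip_force: 0.0
```

>>> move_arm(
  motion="-1 0 0 0.01 0; -1 0 0 0.02 0; -1 0 0 0.03 0; -1 0 0 0.03 0",
)

```text
time: 34.9
position: [0.521, 0.2519, 0.207]
tool_rot: [0.393, 0.92, 0.0, 0.0]
ft_force: [0.6, 0.1, 0.4]
grip_width: 0.0001
grip_force: 0.0
```

>>> move_arm(
  motion="-1 0 0 0.01 0; -1 0 0 0.02 0; -1 0 0 0.025 0; -1 0 0 0.025 0",
)

```text
time: 35.23
position: [0.5222, 0.2524, 0.2043]
tool_rot: [0.393, 0.92, 0.001, 0.001]
ft_force: [-1.9, 0.6, 9.3]
grip_width: 0.0004
grip_force: 4.8
```

>>> move_arm(
  motion="-1 0 0 0.006 0; -1 0 0 0.012 0; -1 0 0 0.018 0; -1 0 0 0.018 0",
)

```text
time: 35.57
position: [0.5238, 0.2532, 0.2042]
tool_rot: [0.393, 0.92, 0.003, 0.003]
ft_force: [-4.9, -1.0, 22.8]
grip_width: 0.0004
grip_force: 11.7
```

The force rose from 9 to 23 N with no travel, so the handle is seated. Withdrawing.

>>> move_arm(
  motion="-1 0 0 -0.03 0; -1 0 0 -0.1 0; -1 0 0 -0.25 0; -1 0 0 -0.4 0; -1 0 0 -0.55 0; -1 0 0 -0.6 0; -1 0 0 -0.6 0; -1 0 0 -0.6 0; -1 0 0 -0.6 0; -1 0 0 -0.6 0",
)

```text
time: 36.4
position: [0.5198, 0.2515, 0.316]
tool_rot: [0.393, 0.92, -0.001, -0.002]
ft_force: [-0.5, 0.3, -0.0]
grip_width: 0.0006
grip_force: 0.0
```

Run:
```python
from h import *
goto(.521,.2516,.30);look()
z=np.load("pics/last_side.npz"); im=z["im"]
print([(r,tuple(int(v) for v in im[r,212])) for r in range(272,280)])
hsv=cv2.cvtColor(im,cv2.COLOR_RGB2HSV); b=cv2.inRange(hsv,(105,120,50),(130,255,255)); b[:,:190]=0;b[:,235:]=0
v,u=np.nonzero(b); 
for r in (v.min(),v.min()+3,245,252,272):
    c=u[v==r]; print(r,c.min() if len(c) else 0,c.max() if len(c) else 0)
for s in (.115,.22): print(proj("side",[.5205,.2522,s]).round(1))
```

```text
t 36.4 pos [0.5198 0.2515 0.316 ] yaw 133.72 zdown [-0.005 -0.001 -1.   ] q [ 0.26  0.36  1.41 -0.    1.38 -0.51]
SHIFT [-0.0041  0.0052  0.0798] TURN 0 w 0.0005999330009458459 gf 0.0 f [-0.45  0.25 -0.04]
top  blue 32 mean [0.5242 0.2399 0.2031] dir [ 0.054  0.132 -0.99 ] tilt from horiz 81.8 len 0.3 low end [0.5285 0.2505 0.1239] high [0.5122 0.2108 0.4212]
side  blue 258 mean [0.5174 0.2554 0.1781] dir [-0.057  0.034 -0.998] tilt from horiz 86.2 len 0.106 low end [0.5139 0.2575 0.1177] high [0.5199 0.2539 0.223 ]
[(272, (20, 42, 83)), (273, (22, 42, 82)), (274, (46, 56, 82)), (275, (68, 68, 74)), (276, (77, 72, 69)), (277, (115, 109, 100)), (278, (144, 136, 125)), (279, (153, 145, 133))]
227 205 212
230 204 212
245 206 213
252 207 213
272 208 216
[211.2 273.3]
[208.3 229.5]
```

Run:
```python
from h import *
a=np.radians(133.7); tx=np.array([np.cos(a),np.sin(a),0]); ty=np.array([np.sin(a),-np.cos(a),0]); c=np.array([.5205,.2522,0])
for s in (.115,.117,.119,.121):
    B=[proj("side",c+i*.009*tx+j*.010*ty+[0,0,s]) for i in(-1,1) for j in(-1,1)]
    T=[proj("side",c+i*.009*tx+j*.010*ty+[0,0,s+.105]) for i in(-1,1) for j in(-1,1)]
    print(s,"bottom",np.round(B,1).tolist(),"top",np.round(T,1).tolist())
im=np.load("pics/last_side.npz")["im"]; im0=np.load("pics/side0.npz")["im"]
for col in (206,208,210): print(col,"top",[(r,im[r,col].tolist()) for r in range(224,232)])
for col in (209,212,215): print(col,"bot",[(r,im[r,col].tolist()) for r in range(271,279)])
# station front top edge check against calibration
hs=cv2.cvtColor(im,cv2.COLOR_RGB2HSV)
```

```text
0.115 bottom [[215.6, 270.3], [206.0, 271.4], [216.5, 275.3], [206.7, 276.4]] top [[213.0, 226.8], [202.9, 227.8], [213.8, 231.3], [203.5, 232.3]]
0.117 bottom [[215.6, 269.5], [205.9, 270.6], [216.4, 274.5], [206.6, 275.6]] top [[212.9, 225.9], [202.8, 226.9], [213.8, 230.4], [203.5, 231.4]]
0.119 bottom [[215.5, 268.8], [205.9, 269.8], [216.4, 273.7], [206.6, 274.8]] top [[212.9, 225.1], [202.7, 226.0], [213.7, 229.5], [203.4, 230.5]]
0.121 bottom [[215.5, 268.0], [205.8, 269.0], [216.3, 272.9], [206.5, 274.0]] top [[212.8, 224.2], [202.7, 225.1], [213.7, 228.6], [203.4, 229.6]]
206 top [(224, [94, 20, 20]), (225, [89, 20, 20]), (226, [78, 27, 47]), (227, [51, 44, 86]), (228, [27, 49, 100]), (229, [23, 52, 103]), (230, [24, 51, 100]), (231, [20, 46, 90])]
208 top [(224, [94, 21, 19]), (225, [87, 22, 28]), (226, [71, 32, 57]), (227, [45, 48, 90]), (228, [27, 51, 101]), (229, [24, 52, 103]), (230, [21, 50, 99]), (231, [23, 46, 89])]
210 top [(224, [96, 23, 21]), (225, [86, 24, 33]), (226, [66, 37, 64]), (227, [40, 47, 92]), (228, [26, 52, 102]), (229, [24, 51, 102]), (230, [23, 50, 98]), (231, [25, 46, 89])]
209 bot [(271, [21, 43, 83]), (272, [18, 43, 82]), (273, [18, 41, 82]), (274, [26, 41, 78]), (275, [45, 48, 63]), (276, [85, 82, 77]), (277, [133, 125, 116]), (278, [150, 143, 130])]
212 bot [(271, [18, 41, 82]), (272, [20, 42, 83]), (273, [22, 42, 82]), (274, [46, 56, 82]), (275, [68, 68, 74]), (276, [77, 72, 69]), (277, [115, 109, 100]), (278, [144, 136, 125])]
215 bot [(271, [22, 43, 81]), (272, [21, 42, 81]), (273, [28, 45, 80]), (274, [46, 55, 73]), (275, [55, 55, 60]), (276, [93, 88, 81]), (277, [137, 129, 119]), (278, [152, 144, 132])]
```

Edges agree with a seated handle leaning at most 0.035 rad, the limit set by the bore clearance and inside the 0.06 limit. The arm is clear, so I'm handing in.

```bash
python3 -c "
from rig import robot
print(robot.hand_in())"
```

```text
the job is handed in; nothing more can be done
None
```

The probe thermometer stands tip down in the sanitiser well, its handle seated on the top and let go. It got there by way of the sloping rest, where it first slid past the stop and had to be laid in again. I handed the job in at about 36 s; no verdict came back.

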